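Fetch the current shunt from behind the probe box and set it in the forks

TASK

In the open instrument case, the brass-ended current shunt lies flush in its foam pocket behind (and partly under) the upright black probe box. Stand the probe box upright on the bench beside the case, press the shunt's near end down so that its far end tips up and take it out from under the half-open lid, lay it level and centred in the two brass forks of the stand, then shut the case lid fully. Do not drop the shunt on the bench, do not knock the probe box over, and leave the terminal strip in its pocket and the other things where they are.

Things in the scene. Friction and masses are not known exactly. Their poses are not given: they have to be found in the camera images.
- case: Grey plastic instrument case, fixed, 191 (x) x 210 (y) x 72 mm high without its lid. Origin: centre of its underside, on the bench; x points from the front (robot) side to the hinge side, y left, z up. Dark foam fills it to z = 67 mm, 5 mm below the rim of its 4 mm walls. Two alike pockets along x, centred at y = +48 and -48 mm: one holds the shunt, the other a terminal strip; which varies.
- pocket_left (a point): On the pivot edge in the floor of the pocket at y = +48 mm; axes as the case's. Pocket 28 mm wide, x = -77 to +80 mm from here, 25 mm deep at x > 0; for x < 0 the floor drops 37 mm lower. From x = -77 to -37 mm a thumb recess widens it to 42 mm down to 8 mm below this level: room for closed fingers. A shunt's near end pressed down here pivots on the edge.
- pocket_right (a point): The same point of the other pocket, at y = -48 mm of the case; same form.
- lid (a joint): Hinge of the case's lid, rad: 0 = shut, positive = open; starts at 1.20 to 1.36 (stop at 1.4), so the lid leans over the rear of the pockets. Axis along the case's y at x = +95.5, z = 72 mm of the case. Friction (0.16 N m) holds it where it is left, but below about 0.7 rad it falls shut. 1 N square on its outer (upper, rear) face near the free edge, or 2 to 4 N down on that edge, moves it.
- lid_edge (a point): Middle of the lid's free edge, half-way through its thickness, 191 mm from the hinge axis; x points from the free edge to the hinge, z out of the lid's outer face. The lid is a plate 190 mm deep, 210 mm wide, 1 to 13 mm above the hinge axis when shut.
- shunt_center (a point): Centre of the shunt, a bar 150 (x, length) x 24 x 24 mm (z up), 0.2 kg, a brass block at each end, 4 mm screw heads on top within 34 mm of the ends; both ends alike. Starts flush in a pocket (top 1 mm below the foam), centre 3 mm beyond the pivot edge. Near end pressed down over 20 mm, it goes over and stays tipped at about 30 degrees, its far 25 mm clear of the foam. Grip across 24 mm.
- box_center (a point): Centre of the black probe box, 100 x 64 x 37 mm (42 over the screws and lamp on its front), 0.18 kg, standing on its small end: x (100 mm) up, y (64 mm) its width, z (37 mm) out of its front, at the start roughly towards the robot. It starts on the foam at the front of the case, over the near end of the shunt. Grip it across the 64 mm.
- fork_seat (a point): Midway between the two brass forks of the fixed stand, at their seats' height, 42 mm above the bench. Brown base 196 (x) x 70 x 12 mm on 12 mm feet; x from fork to fork, z up. Each fork spans 62 to 75 mm from here along x, is open at the top and 28 mm wide; its cheeks rise 16 mm above the seat, then flare out to 26 mm. The shunt lies in both, either way round, bottom on the seats, ends level with the forks' ends.
- terminal_strip_center (a point): Centre of a white terminal strip, 18 x 90 x 13 mm (y along its length), lying low in the other pocket. Bystander: leave it there.
- capacitor_can_center (a point): Centre of a standing blue capacitor can, 35 mm in diameter, 62 mm high, on the bench. Bystander.
- electrical_tape_center (a point): Centre of a roll of black tape lying on the bench, 55 mm in diameter, 19 mm high. Bystander.
- power_resistor_a_center (a point): Centre of an aluminium-clad power resistor, 29 x 66 x 16 mm, on the bench. Bystander.
- motor_capacitor_center (a point): Centre of a standing grey oval capacitor, 28 x 46 x 91 mm, on the bench. Bystander.

How it is judged:
By the outcome, as a careful person would: the job done as asked, in the order asked, and still so for the second after the job is handed in, with the robot touching nothing.
It also fails if it takes over 67 s, if anything falls off the work surface, if the arm or the gripper's body presses on something with over 40 N, if the wrist force passes 120 N, or if a joint passes its speed limit or range.

ROBOT

A 6-joint arm with a two-finger parallel gripper is mounted at the origin on a cart in front of the work surface, level with it; the furniture and walls round the work are solid. World frame = base frame: x ahead of the robot, y to its left, z up, the work surface at z = 0. Lengths are in m, angles in degrees, forces in N, time in s.
With the tool pointing down it reaches from about 0.25 to 0.725 m from the base axis. Payload 9.7 kg.
Tool frame: the origin (TCP) lies between the finger pads; the fingertips stand 11 mm ahead of it and the grasp point (between the pads) lies 8 mm behind it; z points along the fingers, y is the line along which they close (so a half turn about z gives the same grasp; the last joint's range is limited). The gripper opens to 85 mm and grips with 20 to 120 N. Pads are 22 mm wide; open, the fingers measure 114 mm over their backs; the gripper's body (76 mm by 85 mm) begins 54 mm behind the grasp point. The pads swing forward as they close: fully open they stand 13 mm farther back than shut.
Start: joints at [65.604, 4.979, 10.078, 95.1, 0, 90], TCP at [0.227, 0.501, 0.242] pointing down, gripper open.
Joint ranges: [-179.16, 179.16], [-48.56, 103.87], [-65.8, 70.77], [-126.05, 130.52], [-82.76, 87.17], [-180, 180]. Speed limits (degrees/s): [127.2, 127.2, 147.25, 180, 180, 180].

INTERFACE

Orientations are given as [roll, pitch, yaw] about the fixed x, y, z axes, in that order (R = Rz(yaw) Ry(pitch) Rx(roll)).
In Python, from workcell import monitor, cams, ticket gives the robot as it stands.
- The arm moves only by the tool carry_out, never from a script. Its argument "plan" is a list of rows, each an object with "travel": the shift along the world's x, y, z as a fraction of full scale, a list of three; "angular": the turn, a rotation vector about the world's x, y, z as a fraction of full scale, a list of three; "grip": the gripper's target within -1 to 1 (fully open at 1, half-way at 0, shut at -1). In form: [{"travel": [x, y, z], "angular": [ax, ay, az], "grip": grip}, ...]. A call has 1 to 8 rows; each row is the pose to reach, as a shift and turn from the pose commanded when the call began; what a row does not reach only later rows make up. Full scale, the value 1, is 300 mm for a shift and 0.5 rad for a turn. A row lasts 1/12 s, in which the tool goes at most 41.7 mm and 7.16 degrees, less where a joint would pass 70% of its speed; a pose out of reach is approached as far as the arm can. A call with a number of a shift or a turn outside -1 to 1 is refused whole. A call with a gripper value outside its range is refused whole. The fingers move at their own pace and stop on an object; "grip_force" is the grip in N (left out, the last holds). Time passes only in rows, so rows that repeat a pose let the fingers close. It gives the time, the measured TCP pose, the force, the opening and the grip force at its end, in the units of the state.
- monitor.get_obs(): the state, without advancing time (a new reading comes with each control period).
- cams.camera(name): name is "scene" or "top"; returns a dict with "frame" (400x640x3 uint8, red, green, blue), "mtx" (3x3 intrinsics, pixels), "view" (4x4, takes a point from world to camera coordinates). Camera axes: x right, y up, looking along -z (the intrinsics and any distortion apply to the point x, -y, -z); pixel columns grow to the right and rows downward; lengths in m; the calibration is good to about 2 mm. A picture is of the moment at which its call begins. There is no depth.
- ticket.job_done(): hands the job in; it is judged then, once.
The state is a dict: "time": time; "q": joint angles; "qd": joint speeds; "joint_efforts": joint torques, N m; "ee_pos": TCP position; "tcp_rot": TCP orientation; "wrist_force": force on the tool from outside, world axes, zero at the start; "torque": the same for the moment, N m; "opening": finger opening in m; "grasp_force": force on a finger pad.
Only numpy, scipy, OpenCV 4.12 (cv2) and the standard library are available. Lean on these libraries where they do the work, as an engineer would, in place of code of your own. Each camera call takes 0.05 s, during which the arm holds its last target. There are 200 camera calls.

## Working session

There is one attempt and no reset: what is moved stays moved. The work goes in short steps, Python scripts to look and compute and a tool call to move; the robot and the scene stay as the last step left them, time stands still between calls to the robot, and variables do not carry over. Pictures are saved under pics/ and viewed, at most 10 in all, crops included, and the job is handed in when it is done.

Besides the shell and the picture viewer there is one more tool, called after ">>>" by a JSON object that holds its "fn" and its "kwargs". carry_out: Moves the arm, as the interface text tells. Its arguments: {"type":"object","properties":{"plan":{"type":"array","items":{"type":"object","properties":{"travel":{"type":"array","items":{"type":"number"}},"angular":{"type":"array","items":{"type":"number"}},"grip":{"type":"number"}}}},"grip_force":{"type":"number"}},"required":["plan"]}

```bash
mkdir -p pics; ls; python3 - <<'E'
from workcell import monitor,cams
import cv2
for n in("scene","top"):
    c=cams.camera(n); cv2.imwrite(f"pics/{n}0.png",c["frame"][:,:,::-1]); print(n,c["mtx"].round(1).tolist(),c["view"].round(4).tolist(),[k for k in c])
o=monitor.get_obs();print(o)
E
```

```text
pics
scene [[423.4, 0.0, 325.6], [0.0, 423.4, 204.5], [0.0, 0.0, 1.0]] [[0.4984, -0.8668, 0.017, -0.3902], [0.6244, 0.3725, 0.6865, -0.3905], [-0.6014, -0.3316, 0.7269, -1.0887], [0.0, 0.0, 0.0, 1.0]] ['frame', 'mtx', 'view']
top [[505.1, 0.0, 318.2], [0.0, 505.1, 198.1], [0.0, 0.0, 1.0]] [[0.0625, -0.998, 0.004, -0.1423], [0.9746, 0.0619, 0.215, -0.6092], [-0.2149, -0.0095, 0.9766, -1.4866], [0.0, 0.0, 0.0, 1.0]] ['frame', 'mtx', 'view']
{'time': 0.1, 'q': array([6.56036652e+01, 5.00722111e+00, 1.00390097e+01, 9.50989929e+01,
       7.13501102e-04, 9.00009093e+01]), 'qd': array([-0.03211306, -0.01404576,  0.08090836, -0.05279657,  0.02325954,
       -0.07826725]), 'joint_efforts': array([-5.54999096e-04, -5.21562624e+01,  4.65653622e+01,  1.60136854e-02,
       -3.42194062e-05,  6.70863130e-06]), 'ee_pos': array([0.22709406, 0.50071947, 0.24166108]), 'tcp_rot': array([-1.79932796e+02, -7.12434018e-04,  1.55602755e+02]), 'wrist_force': array([0.11860824, 0.20466335, 0.15803326]), 'torque': array([-0.02688528, -0.05884546, -0.01827555]), 'grasp_force': 0.0, 'opening': 0.08536552706145258}
```

View pics/scene0.png

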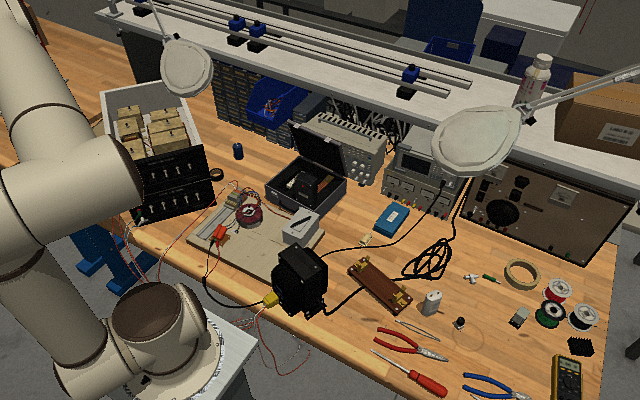

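View pics/top0.png

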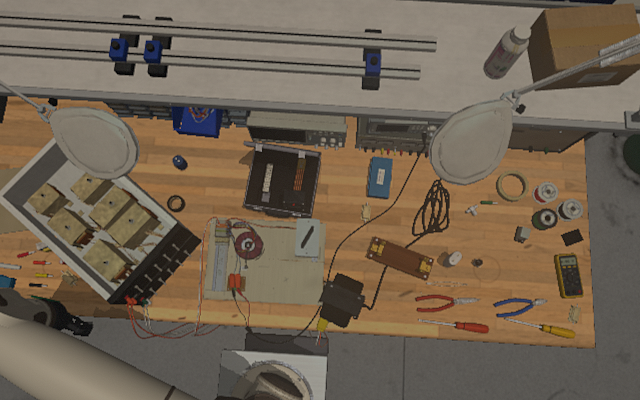

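The scene picture shows the case at about (305,185), the stand at (380,287) and the grey capacitor at (432,302). The top picture shows the case at (283,180) and the stand at (400,257). I'll zoom in with the brightness raised.

```bash
cat > h.py <<'E'
import numpy as np,cv2
from workcell import monitor,cams
F=np.diag([1,-1,-1.])
def cam(n):
    c=cams.camera(n); c["n"]=n; return c
def proj(c,P):
    P=np.atleast_2d(P); p=(P@c["view"][:3,:3].T+c["view"][:3,3])@F@c["mtx"].T
    return p[:,:2]/p[:,2:]
def ray(c,uv):
    d=F@np.linalg.inv(c["mtx"])@np.r_[uv,1]; R=c["view"][:3,:3]
    return -R.T@c["view"][:3,3], R.T@d
def onz(c,uv,z):
    o,d=ray(c,uv); return o+d*(z-o[2])/d[2]
def tri(c1,p1,c2,p2):
    o1,d1=ray(c1,p1);o2,d2=ray(c2,p2); d1/=np.linalg.norm(d1);d2/=np.linalg.norm(d2)
    s=np.linalg.lstsq(np.c_[d1,-d2],o2-o1,rcond=None)[0]
    a=o1+s[0]*d1;b=o2+s[1]*d2; return (a+b)/2,np.linalg.norm(a-b)
def crop(c,x0,y0,x1,y1,k,g=0.5):
    f=c["frame"][y0:y1,x0:x1,::-1]; f=(255*(f/255.)**g).astype(np.uint8)
    f=cv2.resize(f,None,fx=k,fy=k,interpolation=cv2.INTER_CUBIC)
    for x in range(-(-x0//10)*10,x1,10): cv2.putText(f,str(x),((x-x0)*k,8),0,.3,(0,255,255),1); cv2.line(f,((x-x0)*k,10),((x-x0)*k,14),(0,255,255),1)
    for y in range(-(-y0//10)*10,y1,10): cv2.putText(f,str(y),(0,(y-y0)*k),0,.3,(0,255,255),1); cv2.line(f,(20,(y-y0)*k),(24,(y-y0)*k),(0,255,255),1)
    return f
def show(name,*ims):
    h=max(i.shape[0] for i in ims)
    cv2.imwrite(f"pics/{name}.png",np.hstack([cv2.copyMakeBorder(i,0,h-i.shape[0],0,0,0) for i in ims]))
def obs():
    o=monitor.get_obs(); print(round(o["time"],2),o["ee_pos"].round(4),o["tcp_rot"].round(2),"F",o["wrist_force"].round(1),"op",round(o["opening"],4),"g",round(o["grasp_force"],1),"q",o["q"].round(1)); return o
E
python3 - <<'E'
from h import *
s=cam("scene");t=cam("top")
show("z0",crop(t,240,135,330,222,4),crop(s,258,110,358,220,4))
show("z1",crop(t,355,225,470,300,4),crop(s,340,240,445,330,3))
E
```

```text
(no output)
```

View pics/z0.png

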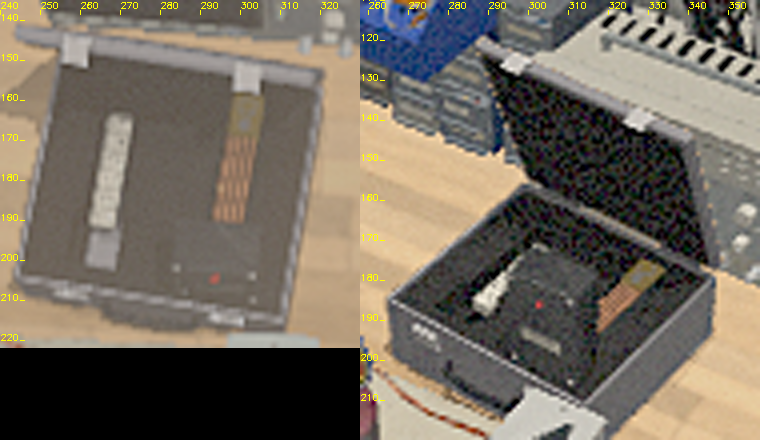

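View pics/z1.png

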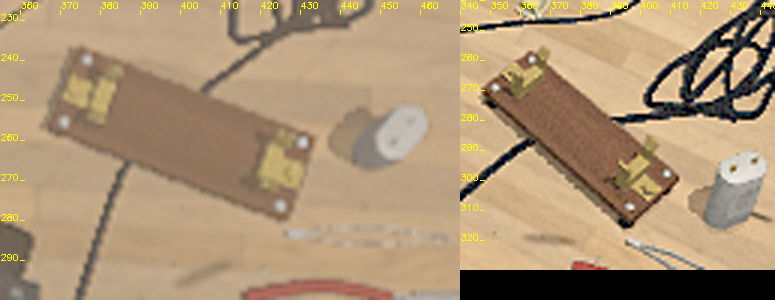

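The case zoom shows the shunt in the right pocket, running in top pixels from (302,158) to (297,190). The black box with its red lamp at (293.5,205) stands over the shunt's near end, and the strip is in the left pocket. The stand's four screws are clear at about (376.7,240), (371,255.3), (430.5,260.5) and (425,276.5).

```bash
python3 - <<'E'
from h import *
s=cam("scene");t=cam("top")
np.set_printoptions(precision=4,suppress=True)
print("cams",ray(s,(0,0))[0],ray(t,(0,0))[0])
print("rim top FL,FR",onz(t,(243.8,206.2),.072),onz(t,(310.8,216.2),.072))
for n,p in dict(FL=(265,184.2),FR=(314.2,211.2),RR=(346.2,178.7),RL=(299.3,156.2)).items(): print("rim sc",n,onz(s,p,.072))
print("lamp",tri(t,(293.5,204.8),s,(303,186)))
# red lamp centroid
for c,(x0,y0,x1,y1) in((t,(280,195,310,215)),(s,(290,175,320,200))):
    f=c["frame"][y0:y1,x0:x1].astype(int); m=np.clip(f[:,:,0]-f[:,:,1:].max(2)-25,0,None); ys,xs=np.nonzero(m); w=m[ys,xs]
    print("red",c["n"],(xs*w).sum()/w.sum()+x0,(ys*w).sum()/w.sum()+y0,w.max(),len(w))
# stand brass & brown
for c,(x0,y0,x1,y1) in((t,(355,225,440,290)),(s,(340,245,415,325))):
    h=cv2.cvtColor(c["frame"],cv2.COLOR_RGB2HSV)[y0:y1,x0:x1]; 
    print(c["n"],"brown hsv",h[(255 if c is t else 285)-y0,(400 if c is t else 378)-x0],"wood",h[0,-10])
    # screw heads: bright low saturation
    m=((h[:,:,1]<75)&(h[:,:,2]>120)).astype(np.uint8)
    n,l,st,ce=cv2.connectedComponentsWithStats(m)
    for i in range(1,n):
        if 2<=st[i,4]<40: print("  scr",ce[i]+[x0,y0],st[i,4])
# shunt copper region in top
h=cv2.cvtColor(t["frame"],cv2.COLOR_RGB2HSV); print("shunt px hsv",h[180,295:308].tolist())
E
```

```text
cams [-0.2164 -0.5537  1.0661] [ 0.2832 -0.1185  1.5834]
rim top FL,FR [0.5759 0.1213 0.072 ] [ 0.5579 -0.0848  0.072 ]
rim sc FL [0.5828 0.1221 0.072 ]
rim sc FR [ 0.5619 -0.0838  0.072 ]
rim sc RR [ 0.7476 -0.1003  0.072 ]
rim sc RL [0.7653 0.101  0.072 ]
lamp (array([ 0.5749, -0.0348,  0.1482]), np.float64(0.0015140288822538576))
red top 293.3015873015873 204.23280423280423 54 8
red scene 311.7904468412943 186.9322033898305 153 22
top brown hsv [ 13 146  84] wood [14 90 54]
  scr [376.5 239.5] 4
  scr [370.75 255.  ] 4
  scr [430.3333 260.3333] 3
  scr [424.75 276.  ] 4
  scr [428.5 283. ] 4
scene brown hsv [  9 178  73] wood [ 16 137 205]
  scr [363.3333 259.3333] 3
  scr [351.5 268.5] 4
  scr [408.5 297.5] 4
  scr [396.2 308.4] 5
  scr [398.4545 320.2727] 11
shunt px hsv [[11, 148, 93], [12, 152, 82], [11, 152, 97], [11, 139, 81], [11, 149, 96], [10, 141, 83], [11, 151, 115], [11, 125, 61], [17, 56, 41], [15, 79, 45], [16, 72, 46], [15, 76, 47], [16, 60, 47]]
```

```bash
python3 - <<'E'
from h import *
s=cam("scene");t=cam("top")
np.set_printoptions(precision=4,suppress=True)
T=[(376.5,239.5),(370.75,255),(430.33,260.33),(424.75,276)];S=[(363.3,259.3),(351.5,268.5),(408.5,297.5),(396.2,308.4)]
P=[tri(t,a,s,b) for a,b in zip(T,S)]
for p in P: print("screw",*p)
Q=np.array([p[0] for p in P]);c=Q.mean(0);d=(Q[0]+Q[1]-Q[2]-Q[3]);print("stand c",c,"yaw",np.degrees(np.arctan2(d[1],d[0])),"len",np.linalg.norm(d)/2,"wid",np.linalg.norm(Q[0]-Q[1]))
for c_,pp in((t,T),(s,S)): print(" onz .026",c_["n"],np.mean([onz(c_,p,.026) for p in pp],0))
print("lamp",tri(t,(293.1,204.4),s,(302.6,185.7)))
print("box BR screw",tri(t,(302.9,209.4),s,(310.4,205.1)))
print("BL/BR screw sc px at front", )
for p in((302.1,170.4),(317.1,177.6),(295.6,175.9),(311.4,186.6)): print("boxtop",onz(s,p,.167))
for c_,(x0,y0,x1,y1) in((t,(285,155,312,192)),(s,(315,168,342,200))):
    h=cv2.cvtColor(c_["frame"],cv2.COLOR_RGB2HSV)[y0:y1,x0:x1]
    m=((h[:,:,1]>95)&(h[:,:,2]>50)&(h[:,:,0]<28)).astype(np.uint8)
    n,l,st,ce=cv2.connectedComponentsWithStats(m); i=1+st[1:,4].argmax()
    ys,xs=np.nonzero(l==i); W=np.array([onz(c_,(x+x0,y+y0),.066) for x,y in zip(xs,ys)])
    r=cv2.minAreaRect(W[:,:2].astype(np.float32)*1000); print(c_["n"],"shunt",st[i],r, cv2.fitLine(W[:,:2].astype(np.float32),cv2.DIST_L2,0,.01,.01).ravel(),W.min(0),W.max(0))
    for y in range(0,y1-y0,4): print(y+y0,"".join("#" if v else "." for v in (l[y]==i)))
E
```

```text
screw [ 0.5053 -0.2912  0.0265] 0.0017663419472945473
screw [ 0.4564 -0.2757  0.0276] 0.0005005472538408788
screw [ 0.4515 -0.4591  0.027 ] 0.0011466534401780287
screw [ 0.4027 -0.4428  0.0265] 0.0012331308405005366
stand c [ 0.454  -0.3672  0.0269] yaw 72.2019732480639 len 0.17590352866108078 wid 0.051289181212228384
 onz .026 top [ 0.4544 -0.3678  0.026 ]
 onz .026 scene [ 0.4542 -0.3666  0.026 ]
lamp (array([ 0.5758, -0.0332,  0.148 ]), np.float64(0.0007232723958420489))
box BR screw (array([ 0.5775, -0.0597,  0.0729]), np.float64(0.0008014499490279398))
BL/BR screw sc px at front
boxtop [ 0.6176 -0.0061  0.167 ]
boxtop [ 0.6134 -0.0637  0.167 ]
boxtop [ 0.5856 -0.0023  0.167 ]
boxtop [ 0.5701 -0.0692  0.167 ]
top shunt [  8   3  13  33 253] ((688.7367553710938, -39.95783996582031), (25.730283737182617, 103.96199798583984), 84.46066284179688) [ 0.9948 -0.1016  0.6872 -0.0395] [ 0.6377 -0.0559  0.066 ] [ 0.7414 -0.0235  0.066 ]
155 ...........................
159 .............########......
163 ............#####..##......
167 ............###..###.......
171 ...........########........
175 ..........########.........
179 ..........########.........
183 .........########..........
187 ........#########..........
191 ...........................
scene shunt [  2   7  17  18 101] ((692.594482421875, -40.765167236328125), (19.837474822998047, 92.51024627685547), 85.44384002685547) [ 0.9998 -0.0218  0.6958 -0.0421] [ 0.6459 -0.0543  0.066 ] [ 0.7393 -0.03    0.066 ]
168 ...........................
172 ...........................
176 ............#####..........
180 ........###..###...........
184 ....########...............
188 ...#####...................
192 ..##.......................
196 ...........................
```

>>> {"fn": "carry_out", "kwargs": {"plan": [{"travel":[0,0,0.2],"angular":[0,0,-0.25],"grip":1},{"travel":[0.2,-0.29,0.2],"angular":[0,0,-0.935],"grip":1},{"travel":[0.207,-0.298,0.2],"angular":[0,0,-0.935],"grip":1},{"travel":[0.207,-0.298,0.2],"angular":[0,0,-0.935],"grip":1},{"travel":[0.207,-0.298,0.2],"angular":[0,0,-0.935],"grip":1}]}}

```text
time: 0.82
ee_pos: [0.2914, 0.4086, 0.3042]
tcp_rot: [179.9, 0.0, 128.3]
wrist_force: [-0.4, 0.5, -0.5]
opening: 0.0854
grasp_force: 0.0
```

>>> {"fn": "carry_out", "kwargs": {"plan": [{"travel":[0.207,-0.298,0],"angular":[0,0,-0.935],"grip":1},{"travel":[0.207,-0.298,0],"angular":[0,0,-0.935],"grip":1},{"travel":[0.207,-0.298,0],"angular":[0,0,-0.935],"grip":1},{"travel":[0.207,-0.298,0],"angular":[0,0,-0.935],"grip":1},{"travel":[0.207,-0.298,0],"angular":[0,0,-0.935],"grip":1}]}}

```text
time: 1.23
ee_pos: [0.352, 0.3212, 0.3024]
tcp_rot: [180.0, -0.0, 101.7]
wrist_force: [-0.3, 0.6, 0.3]
opening: 0.0854
grasp_force: 0.0
```

>>> {"fn": "carry_out", "kwargs": {"plan": [{"travel":[0.207,-0.298,0],"angular":[0,0,-0.935],"grip":1},{"travel":[0.207,-0.298,0],"angular":[0,0,-0.935],"grip":1},{"travel":[0.207,-0.298,0],"angular":[0,0,-0.935],"grip":1},{"travel":[0.207,-0.298,0],"angular":[0,0,-0.935],"grip":1},{"travel":[0.207,-0.298,0],"angular":[0,0,-0.935],"grip":1}]}}

```text
time: 1.65
ee_pos: [0.4139, 0.2325, 0.3021]
tcp_rot: [-180.0, 0.0, 75.1]
wrist_force: [0.4, 0.8, -0.0]
opening: 0.0855
grasp_force: 0.0
```

>>> {"fn": "carry_out", "kwargs": {"plan": [{"travel":[0.207,-0.298,0],"angular":[0,0,-0.935],"grip":1},{"travel":[0.207,-0.298,0],"angular":[0,0,-0.935],"grip":1},{"travel":[0.207,-0.298,0],"angular":[0,0,-0.935],"grip":1},{"travel":[0.207,-0.298,0],"angular":[0,0,-0.935],"grip":1},{"travel":[0.207,-0.298,0],"angular":[0,0,-0.935],"grip":1}]}}

```text
time: 2.07
ee_pos: [0.4759, 0.1435, 0.3018]
tcp_rot: [-180.0, 0.0, 48.5]
wrist_force: [-0.4, 0.3, -0.9]
opening: 0.0856
grasp_force: 0.0
```

>>> {"fn": "carry_out", "kwargs": {"plan": [{"travel":[0.207,-0.298,0],"angular":[0,0,-0.935],"grip":1},{"travel":[0.207,-0.298,0],"angular":[0,0,-0.935],"grip":1},{"travel":[0.207,-0.298,0],"angular":[0,0,-0.935],"grip":1},{"travel":[0.207,-0.298,0],"angular":[0,0,-0.935],"grip":1},{"travel":[0.207,-0.298,0],"angular":[0,0,-0.935],"grip":1}]}}

```text
time: 2.48
ee_pos: [0.538, 0.0545, 0.3017]
tcp_rot: [-180.0, 0.0, 21.8]
wrist_force: [0.2, 1.5, 0.5]
opening: 0.0851
grasp_force: 0.0
```

```bash
python3 - <<'E'
from h import *
s=cam("scene");t=cam("top");obs()
np.set_printoptions(precision=4,suppress=True)
print("BL",onz(s,(296.1,198.1),.073),"BR",onz(s,(310.4,205.1),.073))
print("top-row screws top",onz(t,(283.9,201.3),.161),onz(t,(302.3,203.6),.161))
E
```

```text
2.58 [0.5373 0.0553 0.3023] [-1.7998e+02  1.0000e-02  2.2210e+01] F [-0.1 -0.7  0.2] op 0.0855 g 0.0 q [  5.9   5.5  17.4 101.9   0.  163.7]
BL [ 0.5806 -0.0036  0.073 ] BR [ 0.5777 -0.0601  0.073 ]
top-row screws top [ 0.5803 -0.0066  0.161 ] [ 0.577  -0.0599  0.161 ]
```

>>> {"fn": "carry_out", "kwargs": {"plan": [{"travel":[0.2,-0.29,0],"angular":[0,0,0.9],"grip":1},{"travel":[0.2,-0.29,0],"angular":[0,0,0.9],"grip":1},{"travel":[0.2,-0.29,0],"angular":[0,0,0.9],"grip":1},{"travel":[0.2,-0.29,0],"angular":[0,0,0.9],"grip":1}]}}

```text
time: 2.92
ee_pos: [0.5992, -0.0347, 0.3011]
tcp_rot: [-180.0, 0.1, 48.2]
wrist_force: [-0.6, -0.4, -1.1]
opening: 0.0853
grasp_force: 0.0
```

>>> {"fn": "carry_out", "kwargs": {"plan": [{"travel":[0,0,0],"angular":[0,0,0.9],"grip":1},{"travel":[0,0,0],"angular":[0,0,0.9],"grip":1},{"travel":[0,0,0],"angular":[0,0,0.9],"grip":1},{"travel":[0,0,0],"angular":[0,0,0.9],"grip":1}]}}

```text
time: 3.25
ee_pos: [0.5974, -0.0313, 0.3027]
tcp_rot: [180.0, -0.0, 74.2]
wrist_force: [-0.1, -0.2, 1.1]
opening: 0.0855
grasp_force: 0.0
```

>>> {"fn": "carry_out", "kwargs": {"plan": [{"travel":[0,0,0],"angular":[0,0,0.9],"grip":1},{"travel":[0,0,0],"angular":[0,0,0.9],"grip":1},{"travel":[0,0,0],"angular":[0,0,0.9],"grip":1},{"travel":[0,0,0],"angular":[0,0,0.9],"grip":1}]}}

```text
time: 3.58
ee_pos: [0.5974, -0.0311, 0.3027]
tcp_rot: [180.0, -0.0, 99.9]
wrist_force: [-0.1, -0.1, -0.4]
opening: 0.0854
grasp_force: 0.0
```

>>> {"fn": "carry_out", "kwargs": {"plan": [{"travel":[0,0,0],"angular":[0,0,0.9],"grip":1},{"travel":[0,0,0],"angular":[0,0,0.9],"grip":1},{"travel":[0,0,0],"angular":[0,0,0.9],"grip":1},{"travel":[0,0,0],"angular":[0,0,0.9],"grip":1}]}}

```text
time: 3.92
ee_pos: [0.5974, -0.0311, 0.3027]
tcp_rot: [180.0, 0.0, 125.7]
wrist_force: [-0.1, -0.3, -0.1]
opening: 0.0855
grasp_force: 0.0
```

>>> {"fn": "carry_out", "kwargs": {"plan": [{"travel":[0,0,0],"angular":[0,0,0.9],"grip":1},{"travel":[0,0,0],"angular":[0,0,0.9],"grip":1},{"travel":[0,0,0],"angular":[0,0,0.9],"grip":1},{"travel":[0,0,0],"angular":[0,0,0.9],"grip":1}]}}

```text
time: 4.25
ee_pos: [0.5974, -0.0311, 0.3028]
tcp_rot: [180.0, 0.0, 151.5]
wrist_force: [0.3, -0.2, -0.2]
opening: 0.0849
grasp_force: 0.0
```

>>> {"fn": "carry_out", "kwargs": {"plan": [{"travel":[0,0,0],"angular":[0,0,0.9],"grip":1},{"travel":[0,0,0],"angular":[0,0,0.9],"grip":1},{"travel":[0,0,0],"angular":[0,0,0.9],"grip":1},{"travel":[0,0,0],"angular":[0,0,0.9],"grip":1},{"travel":[0,0,0],"angular":[0,0,0.9],"grip":1}]}}

```text
time: 4.67
ee_pos: [0.5974, -0.0313, 0.3027]
tcp_rot: [180.0, 0.0, 177.0]
wrist_force: [-0.9, -0.4, 0.2]
opening: 0.0854
grasp_force: 0.0
```

>>> {"fn": "carry_out", "kwargs": {"plan": [{"travel":[0.01,-0.006,-0.13],"angular":[0,0,0],"grip":1},{"travel":[0.01,-0.006,-0.25],"angular":[0,0,0],"grip":1},{"travel":[0.01,-0.006,-0.35],"angular":[0,0,0],"grip":1},{"travel":[0.01,-0.006,-0.42],"angular":[0,0,0],"grip":1},{"travel":[0.01,-0.006,-0.48],"angular":[0,0,0],"grip":1},{"travel":[0.01,-0.006,-0.53],"angular":[0,0,0],"grip":1},{"travel":[0.01,-0.006,-0.57],"angular":[0,0,0],"grip":1},{"travel":[0.01,-0.006,-0.575],"angular":[0,0,0],"grip":1}]}}

```text
time: 5.33
ee_pos: [0.5997, -0.0339, 0.1276]
tcp_rot: [180.0, -0.2, 176.5]
wrist_force: [-0.1, 0.7, -0.3]
opening: 0.0853
grasp_force: 0.0
```

>>> {"fn": "carry_out", "kwargs": {"plan": [{"travel":[0,0,0],"angular":[0,0,0],"grip":0},{"travel":[0,0,0],"angular":[0,0,0],"grip":0},{"travel":[0,0,0],"angular":[0,0,0],"grip":0},{"travel":[0,0,0],"angular":[0,0,0],"grip":0},{"travel":[0,0,0],"angular":[0,0,0],"grip":0},{"travel":[0,0,0],"angular":[0,0,0],"grip":0}], "grip_force": 40}}

```text
time: 5.83
ee_pos: [0.6013, -0.0348, 0.1311]
tcp_rot: [180.0, 0.1, 176.4]
wrist_force: [0.2, 2.0, 7.4]
opening: 0.0641
grasp_force: 44.6
```

```bash
python3 - <<'E'
from h import *
s=cam("scene");t=cam("top");obs()
show("b1",crop(t,200,130,330,222,3),crop(s,258,100,358,220,4))
E
```

```text
5.93 [ 0.6013 -0.0348  0.1311] [1.7998e+02 1.3000e-01 1.7638e+02] F [0.6 2.6 5. ] op 0.0635 g 44.6 q [-3.3 11.2  4.8 83.4  0.   0.3]
```

View pics/b1.png

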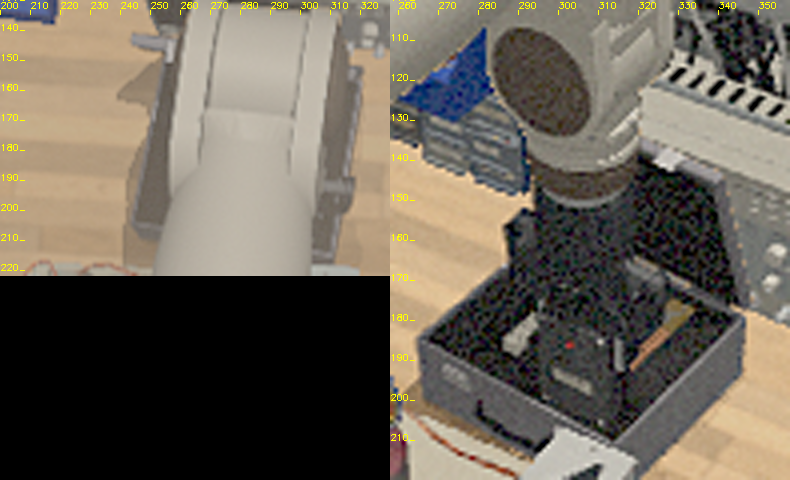

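The top view is hidden by the arm. The scene view shows the box, lamp at (302,186), held between the fingers, with the opening reading 63.5 mm. I'll lift it and carry it to the left of the case.

>>> {"fn": "carry_out", "kwargs": {"plan": [{"travel":[0,0,0.06],"angular":[0,0,0],"grip":0},{"travel":[0,0,0.14],"angular":[0,0,0],"grip":0},{"travel":[0,0.02,0.2],"angular":[0,0,0],"grip":0},{"travel":[0.01,0.08,0.2],"angular":[0,0,0],"grip":0},{"travel":[0.02,0.17,0.2],"angular":[0,0,0],"grip":0},{"travel":[0.03,0.27,0.2],"angular":[0,0,0],"grip":0},{"travel":[0.04,0.37,0.2],"angular":[0,0,0],"grip":0},{"travel":[0.05,0.47,0.2],"angular":[0,0,0],"grip":0}], "grip_force": 50}}

```text
time: 6.6
ee_pos: [0.6156, 0.1071, 0.1895]
tcp_rot: [-180.0, -0.0, 176.3]
wrist_force: [0.6, 0.3, -2.9]
opening: 0.0638
grasp_force: 56.1
```

>>> {"fn": "carry_out", "kwargs": {"plan": [{"travel":[0.01,0.1,0],"angular":[0,0,0],"grip":0},{"travel":[0.02,0.19,0],"angular":[0,0,0],"grip":0},{"travel":[0.03,0.27,0],"angular":[0,0,0],"grip":0},{"travel":[0.04,0.32,0],"angular":[0,0,0],"grip":0},{"travel":[0.05,0.35,0],"angular":[0,0,0],"grip":0},{"travel":[0.05,0.36,0],"angular":[0,0,0],"grip":0},{"travel":[0.05,0.36,0],"angular":[0,0,0],"grip":0}]}}

```text
time: 7.18
ee_pos: [0.6308, 0.2139, 0.1894]
tcp_rot: [-180.0, -0.0, 176.4]
wrist_force: [0.4, -0.7, -2.4]
opening: 0.0641
grasp_force: 56.0
```

```bash
python3 - <<'E'
from h import *
s=cam("scene");t=cam("top");obs()
show("b2",crop(t,160,130,330,222,3,.6),crop(s,200,120,270,220,3))
E
```

```text
7.28 [0.6308 0.213  0.1898] [-1.7998e+02 -1.0000e-02  1.7632e+02] F [-0.7  0.4 -2.3] op 0.0638 g 56.0 q [18.7 20.7 22.8 92.1 -0.  22.3]
```

View pics/b2.png

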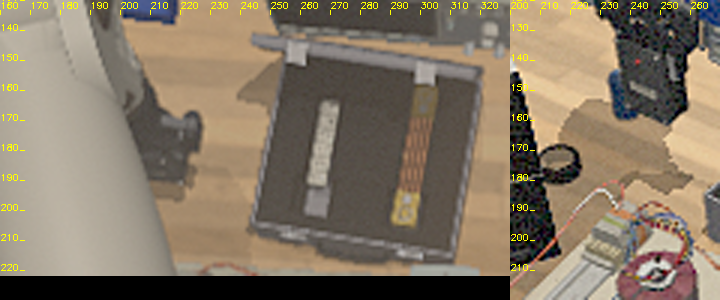

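The top view now shows the whole shunt, from (302,158) to (294,204), with the strip untouched. The box hangs free over bare bench left of the case, with the tape clear of it at (559/3 → 216,163) in the scene.

>>> {"fn": "carry_out", "kwargs": {"plan": [{"travel":[0,0,-0.1],"angular":[0,0,0],"grip":0},{"travel":[0,0,-0.2],"angular":[0,0,0],"grip":0},{"travel":[0,0,-0.29],"angular":[0,0,0],"grip":0},{"travel":[0,0,-0.35],"angular":[0,0,0],"grip":0},{"travel":[0,0,-0.385],"angular":[0,0,0],"grip":0},{"travel":[0,0,-0.4],"angular":[0,0,0],"grip":0},{"travel":[0,0,-0.41],"angular":[0,0,0],"grip":0},{"travel":[0,0,-0.415],"angular":[0,0,0],"grip":0}]}}

```text
time: 7.95
ee_pos: [0.6312, 0.2139, 0.0663]
tcp_rot: [180.0, 0.1, 176.3]
wrist_force: [0.4, -0.5, -1.5]
opening: 0.0635
grasp_force: 55.9
```

```bash
python3 - <<'E'
from h import *
np.set_printoptions(precision=4,suppress=True)
s=cam("scene");t=cam("top");obs()
for c_,(x0,y0,x1,y1) in((t,(285,155,312,212)),(s,(295,168,342,212))):
    h=cv2.cvtColor(c_["frame"],cv2.COLOR_RGB2HSV)[y0:y1,x0:x1]
    m=((h[:,:,1]>85)&(h[:,:,2]>65)&(h[:,:,0]<30)).astype(np.uint8)
    m=cv2.morphologyEx(m,cv2.MORPH_CLOSE,np.ones((3,3)))
    n,l,st,ce=cv2.connectedComponentsWithStats(m); i=1+st[1:,4].argmax()
    ys,xs=np.nonzero(l==i); W=np.array([onz(c_,(x+x0,y+y0),.066) for x,y in zip(xs,ys)])[:,:2]
    L=cv2.fitLine(W.astype(np.float32),cv2.DIST_L2,0,.01,.01).ravel(); a=(W-L[2:])@L[:2]; 
    print(c_["n"],st[i],"line",L,"yaw",np.degrees(np.arctan2(L[1],L[0])),"ends",L[2:]+L[:2]*a.min(),L[2:]+L[:2]*a.max(),np.ptp(a))
E
```

```text
8.05 [0.6313 0.2141 0.0665] [179.96   0.09 176.36] F [ 0.2  0.9 -2.2] op 0.0636 g 55.9 q [18.7 20.9  9.5 78.5 -0.  22.4]
top [  5   4  16  47 353] line [ 0.9943 -0.1063  0.6617 -0.0371] yaw -6.10463 ends [ 0.5918 -0.0296] [ 0.7392 -0.0454] 0.1483200517299046
scene [  8   7  31  29 210] line [ 0.9962 -0.0871  0.6545 -0.0378] yaw -4.9949346 ends [ 0.5903 -0.0321] [ 0.7386 -0.0451] 0.1488250334717935
```

>>> {"fn": "carry_out", "kwargs": {"plan": [{"travel":[0,0,-0.004],"angular":[0,0,0],"grip":0},{"travel":[0,0,-0.008],"angular":[0,0,0],"grip":0},{"travel":[0,0,-0.008],"angular":[0,0,0],"grip":0}]}}

```text
time: 8.3
ee_pos: [0.6312, 0.2143, 0.0642]
tcp_rot: [180.0, 0.1, 176.4]
wrist_force: [-0.3, -0.2, 3.7]
opening: 0.064
grasp_force: 56.3
```

>>> {"fn": "carry_out", "kwargs": {"plan": [{"travel":[0,0,0],"angular":[0,0,0],"grip":0.55},{"travel":[0,0,0],"angular":[0,0,0],"grip":0.65},{"travel":[0,0,0],"angular":[0,0,0],"grip":0.8},{"travel":[0,0,0],"angular":[0,0,0],"grip":1},{"travel":[0,0,0],"angular":[0,0,0],"grip":1},{"travel":[0,0,0],"angular":[0,0,0],"grip":1}]}}

```text
time: 8.8
ee_pos: [0.6307, 0.2141, 0.0628]
tcp_rot: [-180.0, -0.0, 176.4]
wrist_force: [-0.7, 0.2, 0.0]
opening: 0.0853
grasp_force: 0.0
```

>>> {"fn": "carry_out", "kwargs": {"plan": [{"travel":[0,0,0.05],"angular":[0,0,0],"grip":1},{"travel":[0,0,0.14],"angular":[0,0,0],"grip":1},{"travel":[0,0,0.26],"angular":[0,0,0],"grip":1},{"travel":[0,0,0.38],"angular":[0,0,0],"grip":1},{"travel":[0,0,0.5],"angular":[0,0,0],"grip":1},{"travel":[0,0,0.55],"angular":[0,0,0],"grip":1},{"travel":[0,0,0.55],"angular":[0,0,0],"grip":1}]}}

```text
time: 9.38
ee_pos: [0.6318, 0.2145, 0.2331]
tcp_rot: [179.8, 0.4, 176.4]
wrist_force: [1.0, 0.1, -0.6]
opening: 0.0854
grasp_force: 0.0
```

>>> {"fn": "carry_out", "kwargs": {"plan": [{"travel":[-0.02,-0.12,0],"angular":[0,0,-0.063],"grip":-1},{"travel":[-0.04,-0.25,0],"angular":[0,0,-0.063],"grip":-1},{"travel":[-0.06,-0.38,0],"angular":[0,0,-0.063],"grip":-1},{"travel":[-0.08,-0.51,0],"angular":[0,0,-0.063],"grip":-1},{"travel":[-0.09,-0.64,0],"angular":[0,0,-0.063],"grip":-1},{"travel":[-0.097,-0.76,0],"angular":[0,0,-0.063],"grip":-1},{"travel":[-0.097,-0.82,-0.04],"angular":[0,0,-0.063],"grip":-1},{"travel":[-0.097,-0.82,-0.1],"angular":[0,0,-0.063],"grip":-1}], "grip_force": 20}}

```text
time: 10.05
ee_pos: [0.6017, -0.0358, 0.1983]
tcp_rot: [-180.0, 0.1, 174.3]
wrist_force: [0.2, 0.4, 1.1]
opening: -0.0
grasp_force: 0.0
```

>>> {"fn": "carry_out", "kwargs": {"plan": [{"travel":[0,0,-0.1],"angular":[0,0,0],"grip":-1},{"travel":[0,0,-0.2],"angular":[0,0,0],"grip":-1},{"travel":[0,0,-0.28],"angular":[0,0,0],"grip":-1},{"travel":[0,0,-0.33],"angular":[0,0,0],"grip":-1},{"travel":[0,0,-0.36],"angular":[0,0,0],"grip":-1},{"travel":[0,0,-0.37],"angular":[0,0,0],"grip":-1},{"travel":[0,0,-0.37],"angular":[0,0,0],"grip":-1}]}}

```text
time: 10.63
ee_pos: [0.6012, -0.0319, 0.0862]
tcp_rot: [-180.0, -0.1, 174.6]
wrist_force: [-0.4, 0.0, 0.2]
opening: -0.0
grasp_force: 0.0
```

```bash
python3 - <<'E'
from h import *
obs()
E
```

```text
10.63 [ 0.6012 -0.0319  0.0862] [-1.8000e+02 -7.0000e-02  1.7457e+02] F [-0.4  0.   0.2] op -0.0 g 0.0 q [-3.  11.9  0.6 78.7  0.   2.4]
```

>>> {"fn": "carry_out", "kwargs": {"plan": [{"travel":[0,0,-0.015],"angular":[0,0,0],"grip":-1},{"travel":[0,0,-0.03],"angular":[0,0,0],"grip":-1},{"travel":[0,0,-0.045],"angular":[0,0,0],"grip":-1},{"travel":[0,0,-0.06],"angular":[0,0,0],"grip":-1},{"travel":[0,0,-0.07],"angular":[0,0,0],"grip":-1}]}}

```text
time: 11.05
ee_pos: [0.6015, -0.0319, 0.0654]
tcp_rot: [-180.0, -0.0, 174.6]
wrist_force: [0.1, -0.4, -0.0]
opening: 0.0002
grasp_force: 0.0
```

>>> {"fn": "carry_out", "kwargs": {"plan": [{"travel":[0,0,-0.01],"angular":[0,0,0],"grip":-1},{"travel":[0,0,-0.02],"angular":[0,0,0],"grip":-1},{"travel":[0,0,-0.03],"angular":[0,0,0],"grip":-1},{"travel":[0,0,-0.04],"angular":[0,0,0],"grip":-1},{"travel":[0,0,-0.045],"angular":[0,0,0],"grip":-1}]}}

```text
time: 11.47
ee_pos: [0.6014, -0.0319, 0.0519]
tcp_rot: [180.0, -0.0, 174.6]
wrist_force: [-0.5, 0.5, 0.3]
opening: -0.0
grasp_force: 0.0
```

>>> {"fn": "carry_out", "kwargs": {"plan": [{"travel":[0,0,-0.01],"angular":[0,0,0],"grip":-1},{"travel":[0,0,-0.02],"angular":[0,0,0],"grip":-1},{"travel":[0,0,-0.02],"angular":[0,0,0],"grip":-1}]}}

```text
time: 11.72
ee_pos: [0.6018, -0.032, 0.0473]
tcp_rot: [-180.0, 0.1, 174.6]
wrist_force: [-1.5, 0.2, 7.0]
opening: 0.0002
grasp_force: 3.5
```

>>> {"fn": "carry_out", "kwargs": {"plan": [{"travel":[0,0,0.06],"angular":[0,0,0],"grip":-1},{"travel":[0,0,0.15],"angular":[0,0,0],"grip":-1},{"travel":[-0.05,0.05,0.27],"angular":[-0.01,-0.1,0],"grip":1},{"travel":[-0.1,0.15,0.4],"angular":[-0.02,-0.25,0],"grip":1},{"travel":[-0.15,0.25,0.5],"angular":[-0.04,-0.4,0],"grip":1},{"travel":[-0.15,0.37,0.55],"angular":[-0.049,-0.521,0],"grip":1},{"travel":[-0.15,0.5,0.55],"angular":[-0.049,-0.521,0],"grip":1}]}}

```text
time: 12.3
ee_pos: [0.5562, 0.1131, 0.2169]
tcp_rot: [179.8, 15.7, 174.4]
wrist_force: [0.2, -0.4, 1.1]
opening: 0.0605
grasp_force: 0.0
```

>>> {"fn": "carry_out", "kwargs": {"plan": [{"travel":[-0.1,0.12,0],"angular":[-0.02,-0.25,0],"grip":1},{"travel":[-0.2,0.2,0],"angular":[-0.049,-0.521,0],"grip":1},{"travel":[-0.2,0.2,0],"angular":[-0.049,-0.521,0],"grip":1},{"travel":[-0.2,0.2,0],"angular":[-0.049,-0.521,0],"grip":1}]}}

```text
time: 12.63
ee_pos: [0.4936, 0.1744, 0.2095]
tcp_rot: [180.0, 30.1, 174.8]
wrist_force: [-0.3, 0.1, -0.2]
opening: 0.0854
grasp_force: 0.0
```

```bash
python3 - <<'E'
from h import *
s=cam("scene");t=cam("top");obs()
show("c1",crop(t,200,130,330,222,3,.6),crop(s,250,110,358,220,3))
E
```

```text
12.73 [0.4961 0.1733 0.2113] [179.92  30.02 174.66] F [-0.1 -0.2  1.2] op 0.0853 g 0.0 q [ 27.3 -25.  -24.8  64.2 -15.6  29. ]
```

View pics/c1.png

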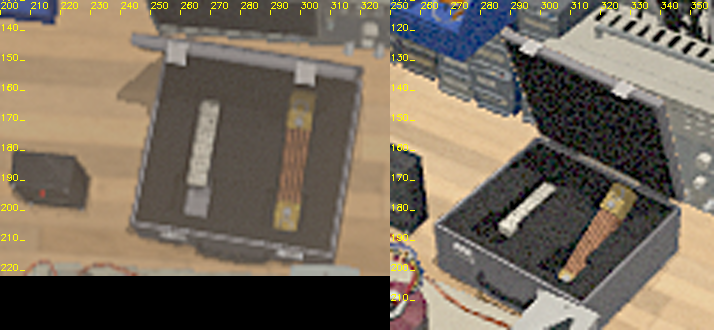

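The shunt is tipped: its far brass end sits at about scene (327,172) and it stays up. The box stands upright at top (216,188), with no sign of having moved. Next I measure the lid and the far end.

```bash
python3 - <<'E'
from h import *
np.set_printoptions(precision=4,suppress=True)
s=cam("scene");t=cam("top")
for a,b in(((243.6,142),(288.8,121.5)),((320.3,153),(341.3,143))): print("lid corner",tri(t,a,s,b))
y=np.radians(-5.4);R=np.array([[np.cos(y),-np.sin(y)],[np.sin(y),np.cos(y)]])
piv=np.array([.662,-.0375])
def W(px,py,z): return np.r_[piv+R@[px,py],z]
for ang in(27,30,33):
    c,n=np.cos(np.radians(ang)),np.sin(np.radians(ang))
    f=lambda d,h,py:W(d*c-h*n,py,.042+d*n+h*c)
    P=np.array([f(78,24,12),f(78,24,-12),f(78,0,12),f(78,0,-12)]) if 0 else np.array([f(.078,h,p) for h,p in((.024,.012),(.024,-.012),(0,.012),(0,-.012))])
    print(ang,"far end px scene",proj(s,P).tolist(),"top",proj(t,P[:2]).tolist()); print("   grasp c (d=.063)",f(.063,.012,0))
h=cv2.cvtColor(s["frame"],cv2.COLOR_RGB2HSV)
m=((h[:,:,1]>95)&(h[:,:,2]>60)&(h[:,:,0]<30)&(h[:,:,0]>5))
for r in range(166,182): print(r,"".join("#" if v else "." for v in m[r,312:342]))
f=cv2.cvtColor(t["frame"],cv2.COLOR_RGB2HSV); m=((f[:,:,1]>85)&(f[:,:,2]>65)&(f[:,:,0]<30))
for r in range(154,206,2): print(r,"".join("#" if v else "." for v in m[r,284:310]))
E
```

```text
lid corner (array([0.7245, 0.111 , 0.2444]), np.float64(0.0017076350721840358))
lid corner (array([ 0.6989, -0.1012,  0.2606]), np.float64(0.00536904668032439))
27 far end px scene [[325.0262671966919, 170.29365509055688], [330.81643750677034, 173.1225838451723], [326.7525742384315, 173.20173826613356], [332.4671811535171, 176.00693642517686]] top [[296.7035252344371, 161.0070128854091], [304.44724590846783, 162.1939339629548]]
   grasp c (d=.063) [ 0.7125 -0.0423  0.0813]
30 far end px scene [[324.5198066887488, 170.12371484990396], [330.32252717732376, 172.95927923469702], [326.446369690192, 172.73869552179255], [332.1736630920712, 175.54811858714285]] top [[296.50137897882524, 161.6754195312175], [304.26294877434907, 162.86540030764266]]
   grasp c (d=.063) [ 0.7103 -0.0421  0.0839]
33 far end px scene [[323.98380003577444, 170.0132781128345], [329.7988133258653, 172.85583718887634], [326.10694733257554, 172.32565292918554], [331.84688785769964, 175.1396969172678]] top [[296.29208766190453, 162.4096944159427], [304.0709403714685, 163.60268063451153]]
   grasp c (d=.063) [ 0.7081 -
[... 681 characters left out ...]
..................
162 .............########.....
164 .............#..#.##......
166 .............#.###.#......
168 ............########......
170 ............##...###......
172 ............########......
174 ............###.#.#.......
176 ...........########.......
178 ...........########.......
180 ...........########.......
182 ...........#######........
184 ...........#######........
186 ..........#######.........
188 ..........#######.........
190 .........##.###.#.........
192 .........#######..........
194 .........#######..........
196 .........#######..........
198 ........########..........
200 .......###...###..........
202 .......####.####..........
204 .......########...........
```

>>> {"fn": "carry_out", "kwargs": {"plan": [{"travel":[0.08,-0.1,0],"angular":[0,0,0],"grip":0},{"travel":[0.16,-0.2,0],"angular":[0,0,0],"grip":0},{"travel":[0.24,-0.3,0],"angular":[0,0,0],"grip":0},{"travel":[0.32,-0.4,0],"angular":[0,0,0],"grip":0},{"travel":[0.4,-0.5,-0.05],"angular":[0,0,0],"grip":0},{"travel":[0.48,-0.6,-0.1],"angular":[0,0,0],"grip":0},{"travel":[0.56,-0.704,-0.154],"angular":[0,0,0],"grip":0},{"travel":[0.56,-0.704,-0.154],"angular":[0,0,0],"grip":0}]}}

```text
time: 13.5
ee_pos: [0.6664, -0.0453, 0.1596]
tcp_rot: [-180.0, 29.7, 174.2]
wrist_force: [-0.9, -0.5, -1.4]
opening: 0.0427
grasp_force: 0.0
```

>>> {"fn": "carry_out", "kwargs": {"plan": [{"travel":[0,0,0],"angular":[0,0,0],"grip":0},{"travel":[0,0,0],"angular":[0,0,0],"grip":0}]}}

```text
time: 13.67
ee_pos: [0.665, -0.04, 0.1643]
tcp_rot: [180.0, 29.9, 174.4]
wrist_force: [-1.0, 0.5, 0.2]
opening: 0.0426
grasp_force: 0.0
```

>>> {"fn": "carry_out", "kwargs": {"plan": [{"travel":[0.03,-0.002,-0.05],"angular":[0,0,0],"grip":0},{"travel":[0.06,-0.004,-0.1],"angular":[0,0,0],"grip":0},{"travel":[0.09,-0.006,-0.155],"angular":[0,0,0],"grip":0},{"travel":[0.115,-0.008,-0.2],"angular":[0,0,0],"grip":0},{"travel":[0.135,-0.01,-0.235],"angular":[0,0,0],"grip":0},{"travel":[0.145,-0.01,-0.255],"angular":[0,0,0],"grip":0},{"travel":[0.147,-0.01,-0.26],"angular":[0,0,0],"grip":0},{"travel":[0.147,-0.01,-0.26],"angular":[0,0,0],"grip":0}]}}

```text
time: 14.33
ee_pos: [0.7088, -0.0413, 0.087]
tcp_rot: [180.0, 30.0, 174.6]
wrist_force: [0.8, -0.1, 0.1]
opening: 0.0424
grasp_force: 0.0
```

```bash
python3 - <<'E'
from h import *
s=cam("scene");obs()
cv2.imwrite("pics/d1.png",crop(s,280,110,360,220,5))
E
```

```text
14.38 [ 0.7089 -0.0414  0.0876] [179.96  30.03 174.58] F [ 0.   0.8 -0.6] op 0.0425 g 0.0 q [ -2.9  -0.3 -18.8  41.5  -1.2   2.2]
```

View pics/d1.png

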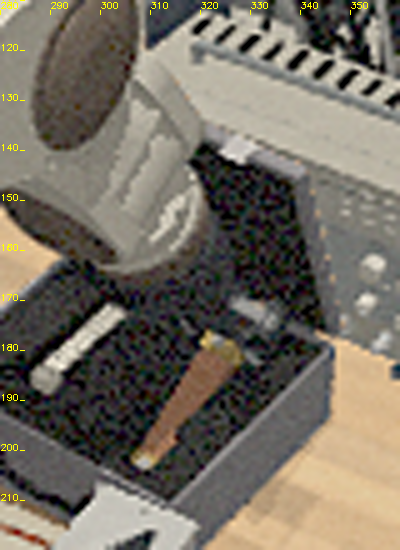

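The scene shows the open fingers straddling the raised brass end at (322,177), and the tool clear of the lid. I'll grip now.

>>> {"fn": "carry_out", "kwargs": {"plan": [{"travel":[0,0,0],"angular":[0,0,0],"grip":-1},{"travel":[0,0,0],"angular":[0,0,0],"grip":-1},{"travel":[0,0,0],"angular":[0,0,0],"grip":-1},{"travel":[0,0,0],"angular":[0,0,0],"grip":-1},{"travel":[0,0,0],"angular":[0,0,0],"grip":-1},{"travel":[0,0,0],"angular":[0,0,0],"grip":-1}], "grip_force": 80}}

```text
time: 14.88
ee_pos: [0.7092, -0.0417, 0.0877]
tcp_rot: [180.0, 30.1, 174.6]
wrist_force: [-0.6, -0.2, 5.9]
opening: 0.0219
grasp_force: 81.8
```

```bash
python3 - <<'E'
from h import *
obs()
E
```

```text
14.88 [ 0.7092 -0.0417  0.0877] [179.96  30.07 174.55] F [-0.6 -0.2  5.9] op 0.0219 g 81.8 q [ -2.9  -0.3 -18.8  41.5  -1.2   2.2]
```

>>> {"fn": "carry_out", "kwargs": {"plan": [{"travel":[0,0,0.02],"angular":[0,0,0],"grip":-1},{"travel":[-0.003,0,0.04],"angular":[0,0,0],"grip":-1},{"travel":[-0.006,0,0.06],"angular":[0,0,0],"grip":-1},{"travel":[-0.008,0,0.08],"angular":[0,0,0],"grip":-1},{"travel":[-0.01,0,0.1],"angular":[0,0,0],"grip":-1},{"travel":[-0.01,0,0.1],"angular":[0,0,0],"grip":-1}]}}

```text
time: 15.38
ee_pos: [0.7065, -0.0417, 0.1189]
tcp_rot: [180.0, 30.1, 174.6]
wrist_force: [2.4, -0.6, -0.6]
opening: 0.0222
grasp_force: 81.0
```

>>> {"fn": "carry_out", "kwargs": {"plan": [{"travel":[0,0,0.02],"angular":[0,0,0],"grip":-1},{"travel":[-0.003,0,0.04],"angular":[0,0,0],"grip":-1},{"travel":[-0.01,0.001,0.055],"angular":[0,0,0],"grip":-1},{"travel":[-0.02,0.002,0.075],"angular":[0,0,0],"grip":-1},{"travel":[-0.03,0.003,0.1],"angular":[0,0,0],"grip":-1},{"travel":[-0.04,0.004,0.13],"angular":[0,0,0],"grip":-1},{"travel":[-0.045,0.004,0.14],"angular":[0,0,0],"grip":-1}]}}

```text
time: 15.97
ee_pos: [0.6921, -0.0404, 0.1607]
tcp_rot: [180.0, 30.1, 174.6]
wrist_force: [0.3, 0.6, -1.1]
opening: 0.022
grasp_force: 80.7
```

```bash
python3 - <<'E'
from h import *
np.set_printoptions(precision=4,suppress=True)
s=cam("scene");o=obs()
h=cv2.cvtColor(s["frame"],cv2.COLOR_RGB2HSV)
m=((h[:,:,1]>95)&(h[:,:,2]>60)&(h[:,:,0]<30)&(h[:,:,0]>5))
for r in range(150,206,2): print(r,"".join("#" if v else "." for v in m[r,290:345]))
E
```

```text
16.02 [ 0.6923 -0.0404  0.1609] [179.96  30.09 174.56] F [ 0.4  0.4 -0.8] op 0.0217 g 80.8 q [ -2.8  -4.5 -14.7  49.8  -1.3   2.3]
150 ####...................................................
152 #########............................................#.
154 ##########.............................................
156 ########..............................................#
158 ######.................................................
160 ###....................................................
162 #......................#...............................
164 ............................##.........................
166 ...........................#..####.....................
168 ............................#.#........................
170 .........................########......................
172 ........................########.......................
174 .......................########........................
176 ......................##.####........................#.
178 .....................#######...........................
180 ....................##.#.##............................
182 ..................########.............................
184 .................###.#####.............................
186 ................##.######..............................
188 ..............#.#######................................
190 .................####..................................
192 ...........###########.................................
194 ..........#####.#####..................................
196 ..........##...#####.................................##
198 .............#####.................................####
200 ................#................................######
202 ...............................................########
204 .............................................##########
```

>>> {"fn": "carry_out", "kwargs": {"plan": [{"travel":[-0.05,0,0.09],"angular":[0,0,0],"grip":-1},{"travel":[-0.13,0,0.18],"angular":[0,0,0],"grip":-1},{"travel":[-0.22,0,0.26],"angular":[0,0,0],"grip":-1},{"travel":[-0.28,0,0.3],"angular":[0,0,0],"grip":-1},{"travel":[-0.3,0,0.3],"angular":[0,0,0],"grip":-1}]}}

```text
time: 16.43
ee_pos: [0.6014, -0.0405, 0.2533]
tcp_rot: [180.0, 30.3, 174.5]
wrist_force: [0.3, 0.8, -1.6]
opening: 0.0219
grasp_force: 80.9
```

>>> {"fn": "carry_out", "kwargs": {"plan": [{"travel":[0.01,0.04,0],"angular":[0.01,0.1,0],"grip":-1},{"travel":[0.02,0.075,0],"angular":[0.025,0.26,0],"grip":-1},{"travel":[0.02,0.075,0],"angular":[0.04,0.43,0],"grip":-1},{"travel":[0.02,0.075,0],"angular":[0.049,0.521,0],"grip":-1}]}}

```text
time: 16.77
ee_pos: [0.6088, -0.0174, 0.2476]
tcp_rot: [180.0, 14.7, 174.6]
wrist_force: [0.2, 0.2, -1.5]
opening: 0.0219
grasp_force: 80.8
```

>>> {"fn": "carry_out", "kwargs": {"plan": [{"travel":[0.01,0.04,0],"angular":[0.015,0.16,0],"grip":-1},{"travel":[0.02,0.075,0],"angular":[0.03,0.33,0],"grip":-1},{"travel":[0.02,0.075,0],"angular":[0.045,0.48,0],"grip":-1},{"travel":[0.02,0.075,0],"angular":[0.049,0.521,0],"grip":-1}]}}

```text
time: 17.1
ee_pos: [0.6154, 0.0051, 0.2453]
tcp_rot: [-180.0, -0.5, 174.6]
wrist_force: [1.1, -0.0, -2.0]
opening: 0.0221
grasp_force: 80.8
```

>>> {"fn": "carry_out", "kwargs": {"plan": [{"travel":[0.01,0.04,0],"angular":[0,0,0.15],"grip":-1},{"travel":[0.02,0.075,0],"angular":[0,0,0.38],"grip":-1},{"travel":[0.02,0.075,0],"angular":[0,0,0.62],"grip":-1},{"travel":[0.02,0.075,0],"angular":[0,0,0.85],"grip":-1},{"travel":[0.02,0.075,0],"angular":[0,0,0.903],"grip":-1}]}}

```text
time: 17.52
ee_pos: [0.6207, 0.0274, 0.2469]
tcp_rot: [180.0, -0.1, -159.1]
wrist_force: [-0.3, -0.1, -1.7]
opening: 0.0223
grasp_force: 80.9
```

>>> {"fn": "carry_out", "kwargs": {"plan": [{"travel":[0.01,0.04,0],"angular":[0,0,0.2],"grip":-1},{"travel":[0.02,0.075,0],"angular":[0,0,0.43],"grip":-1},{"travel":[0.02,0.075,0],"angular":[0,0,0.66],"grip":-1},{"travel":[0.02,0.075,0],"angular":[0,0,0.87],"grip":-1},{"travel":[0.02,0.075,0],"angular":[0,0,0.903],"grip":-1}]}}

```text
time: 17.93
ee_pos: [0.6266, 0.0498, 0.2471]
tcp_rot: [179.9, -0.1, -133.4]
wrist_force: [0.0, -0.0, -1.8]
opening: 0.0221
grasp_force: 80.8
```

>>> {"fn": "carry_out", "kwargs": {"plan": [{"travel":[0.01,0.04,0],"angular":[0,0,0.2],"grip":-1},{"travel":[0.02,0.075,0],"angular":[0,0,0.43],"grip":-1},{"travel":[0.02,0.075,0],"angular":[0,0,0.66],"grip":-1},{"travel":[0.02,0.075,0],"angular":[0,0,0.85],"grip":-1},{"travel":[0.02,0.075,0],"angular":[0,0,0.903],"grip":-1},{"travel":[0.02,0.075,0],"angular":[0,0,0.903],"grip":-1}]}}

```text
time: 18.43
ee_pos: [0.6324, 0.0721, 0.2476]
tcp_rot: [179.9, -0.0, -107.9]
wrist_force: [-0.3, 0.2, -1.2]
opening: 0.0222
grasp_force: 80.9
```

```bash
python3 - <<'E'
from h import *
s=cam("scene");t=cam("top");obs()
show("e1",crop(t,230,150,330,222,4,.6),crop(s,258,110,358,220,4))
E
```

```text
18.53 [0.6324 0.072  0.2479] [ 1.7996e+02 -1.0000e-02 -1.0801e+02] F [-0.9 -0.1 -1.6] op 0.0217 g 80.9 q [  6.5  17.7  25.5  97.8   0.  -65.5]
```

View pics/e1.png

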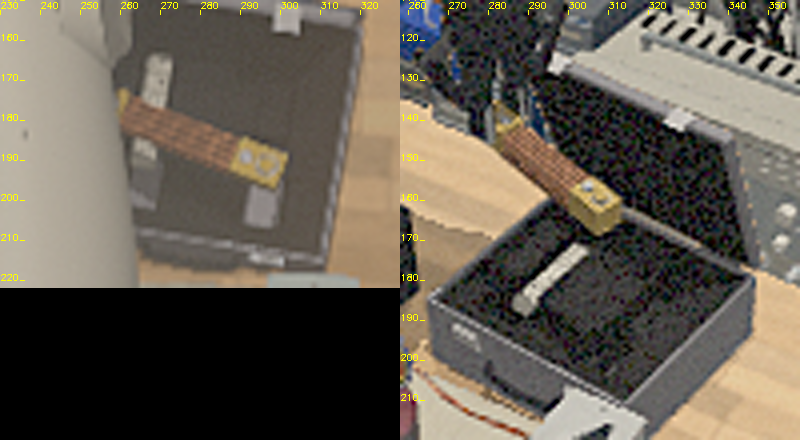

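The bar is held level, with its free end at top (300,192) and at scene (308,161), where its end face is visible. The lid is unmoved. I'll check the offset along the bar.

```bash
python3 - <<'E'
from h import *
np.set_printoptions(precision=4,suppress=True)
s=cam("scene");t=cam("top");o=obs()
for z in(.25,.256,.262): print(z,onz(t,(301.6,187.1),z),onz(t,(299.1,196.4),z))
y=np.radians(o["tcp_rot"][2]);a=np.array([np.cos(y),np.sin(y),0]);b=np.array([-a[1],a[0],0])
C=np.array([o["ee_pos"]+a*L+b*w+np.array([0,0,h]) for L in(.130,.136,.142) for w in(-.012,.012) for h in(.008,-.016)])
print("pred px scene\n",proj(s,C),"\ntop\n",proj(t,C[::2]))
for c_,x0,x1,r0,r1,st in((t,285,305,180,202,1),(s,290,318,150,172,1)):
    h=cv2.cvtColor(c_["frame"],cv2.COLOR_RGB2HSV); m=(h[:,:,1]>95)&(h[:,:,2]>75)&(h[:,:,0]<32)
    for r in range(r0,r1,st): print(r,x0,"".join("#" if v else "." for v in m[r,x0:x1]),"".join("%4d"%v for v in h[r,x0:x1,2]) if c_ is s and r%2==0 else "")
E
```

```text
18.63 [0.6323 0.072  0.2483] [ 179.98   -0.01 -107.96] F [ 0.2  0.4 -1.2] op 0.0217 g 80.9 q [  6.5  17.7  25.5  97.8   0.  -65.5]
0.25 [ 0.6041 -0.0585  0.25  ] [ 0.5779 -0.0536  0.25  ]
0.256 [ 0.6027 -0.0588  0.256 ] [ 0.5765 -0.0539  0.256 ]
0.262 [ 0.6012 -0.0591  0.262 ] [ 0.5752 -0.0542  0.262 ]
pred px scene
 [[306.8576 159.8479]
 [306.9808 166.0355]
 [313.0681 156.3469]
 [313.1045 162.5277]
 [308.1944 160.8661]
 [308.2993 167.0544]
 [314.4078 157.3475]
 [314.4258 163.5291]
 [309.5378 161.8893]
 [309.6241 168.0782]
 [315.754  158.3529]
 [315.7533 164.5353]] 
top
 [[297.0326 194.6952]
 [300.3671 186.6463]
 [299.0978 195.4948]
 [302.426  187.4403]
 [301.1643 196.2949]
 [304.4863 188.2349]]
180 285 .................... 
181 285 .................... 
182 285 .................... 
183 285 ###................. 
184 285 ####.##............. 
185 285 ##..#####........... 
186 285 ############........ 
187 285 #.####.########..... 
188 285 #####...#########... 
189 285 #####...####.####... 
190 285 #####...#.####.##... 
191 285 #########.####.#.... 
192 285 ..#######..##.##.... 
193 2
[... 1631 characters left out ...]
  4  10  16   9   8  16   2   4  12  57  58  62  58  57  62  67  66  70  72  71  29  16  36  51  69
165 290 ......................#..... 
166 290 ............................    8  18  22  14  15  13  20   9  18   0   9   0   3   9  33  56  58  74  72  69  73  36  11   0   0   8   0  12
167 290 ............................ 
168 290 .................#..........    0  14   8  14  14  21  10  19  11  28   2   7  11  11   3   4  30 100  44   8   2   8   9   3   9  14   5   9
169 290 ............................ 
170 290 ............................   15  15  24  25  18  15  16  16  15   2   0  11  10   7   5   9   4  11   0  11  14  10   7   5  13   1  18   9
171 290 ............................
```

```bash
python3 - <<'E'
from h import *
np.set_printoptions(precision=4,suppress=True)
s=cam("scene");t=cam("top");o=monitor.get_obs()
for a,b in(((300.2,192.3),(310.5,161.6)),((301.8,188.5),(313,160.5)),((298.5,196),(308,162.7))):
    p,e=tri(t,a,s,b); y=np.radians(o["tcp_rot"][2]); d=p-o["ee_pos"]; print(p,e,"along",d[0]*np.cos(y)+d[1]*np.sin(y),"across",-d[0]*np.sin(y)+d[1]*np.cos(y),"dz",d[2])
E
```

```text
[ 0.5901 -0.0552  0.246 ] 0.0008777533021061463 along 0.13403786195398676 across -0.0010762039827920608 dz -0.0025244371073964156
[ 0.601  -0.0581  0.2436] 0.0024402960347842794 along 0.13340204435199826 across 0.010237815253183541 dz -0.0049363921909017505
[ 0.5796 -0.0521  0.248 ] 0.0007885711344679546 along 0.1342995474870328 across -0.0120309428503041 dz -0.0005155149597120823
```

>>> {"fn": "carry_out", "kwargs": {"plan": [{"travel":[0,0,-0.1],"angular":[-0.116,0.038,0],"grip":-1},{"travel":[0,0,-0.22],"angular":[-0.116,0.038,0],"grip":-1},{"travel":[0,0,-0.34],"angular":[-0.116,0.038,0],"grip":-1},{"travel":[0,0,-0.43],"angular":[-0.116,0.038,0],"grip":-1},{"travel":[0,0,-0.49],"angular":[-0.116,0.038,0],"grip":-1},{"travel":[0,0,-0.525],"angular":[-0.116,0.038,0],"grip":-1},{"travel":[0,0,-0.535],"angular":[-0.116,0.038,0],"grip":-1},{"travel":[0,0,-0.535],"angular":[-0.116,0.038,0],"grip":-1}]}}

```text
time: 19.4
ee_pos: [0.6322, 0.072, 0.0882]
tcp_rot: [180.0, -3.5, -107.8]
wrist_force: [-0.7, -0.7, -1.4]
opening: 0.0218
grasp_force: 80.7
```

>>> {"fn": "carry_out", "kwargs": {"plan": [{"travel":[0,0,-0.004],"angular":[0,0,0],"grip":-1},{"travel":[0,0,-0.008],"angular":[0,0,0],"grip":-1},{"travel":[0,0,-0.008],"angular":[0,0,0],"grip":-1}]}}

```text
time: 19.65
ee_pos: [0.6329, 0.0721, 0.0869]
tcp_rot: [-179.9, -3.5, -107.8]
wrist_force: [-1.3, -0.1, -1.3]
opening: 0.0222
grasp_force: 80.7
```

>>> {"fn": "carry_out", "kwargs": {"plan": [{"travel":[0,0,-0.004],"angular":[0,0,0],"grip":-1},{"travel":[0,0,-0.008],"angular":[0,0,0],"grip":-1},{"travel":[0,0,-0.008],"angular":[0,0,0],"grip":-1}]}}

```text
time: 19.9
ee_pos: [0.6328, 0.072, 0.0854]
tcp_rot: [-179.9, -3.4, -107.8]
wrist_force: [-2.4, -0.4, 8.5]
opening: 0.0223
grasp_force: 82.1
```

>>> {"fn": "carry_out", "kwargs": {"plan": [{"travel":[0,0,-0.004],"angular":[0,0,0],"grip":-1},{"travel":[0,0,-0.008],"angular":[0,0,0],"grip":-1},{"travel":[0,0,-0.008],"angular":[0,0,0],"grip":-1}]}}

```text
time: 20.15
ee_pos: [0.6328, 0.072, 0.0853]
tcp_rot: [-179.8, -3.4, -107.8]
wrist_force: [-8.3, -1.5, 22.1]
opening: 0.022
grasp_force: 83.9
```

>>> {"fn": "carry_out", "kwargs": {"plan": [{"travel":[0,0,0.008],"angular":[0,0,0],"grip":-1},{"travel":[0,0,0.008],"angular":[0,0,0],"grip":-0.4},{"travel":[0,0,0.008],"angular":[0,0,0],"grip":-0.3},{"travel":[0,0,0.008],"angular":[0,0,0],"grip":0},{"travel":[0,0,0.008],"angular":[0,0,0],"grip":0},{"travel":[0,0,0.008],"angular":[0,0,0],"grip":0}]}}

```text
time: 20.65
ee_pos: [0.6322, 0.072, 0.083]
tcp_rot: [180.0, -3.5, -107.8]
wrist_force: [0.1, -0.0, 0.1]
opening: 0.0428
grasp_force: 0.0
```

>>> {"fn": "carry_out", "kwargs": {"plan": [{"travel":[0,0,0.05],"angular":[0,0,0],"grip":0},{"travel":[0,0,0.12],"angular":[0.05,-0.02,0],"grip":0},{"travel":[-0.01,0.08,0.22],"angular":[0.116,-0.038,0],"grip":0},{"travel":[-0.02,0.2,0.32],"angular":[0.116,-0.038,0],"grip":0},{"travel":[-0.02,0.32,0.35],"angular":[0.116,-0.038,0],"grip":0},{"travel":[-0.02,0.4,0.35],"angular":[0.116,-0.038,0],"grip":0},{"travel":[-0.02,0.4,0.35],"angular":[0.116,-0.038,0],"grip":0}]}}

```text
time: 21.23
ee_pos: [0.6265, 0.1965, 0.1909]
tcp_rot: [-179.9, 0.2, -107.6]
wrist_force: [0.3, -0.2, -0.8]
opening: 0.0429
grasp_force: 0.0
```

```bash
cat >> h.py <<'E'
def bar(c_,box,z):
    x0,y0,x1,y1=box; h=cv2.cvtColor(c_["frame"],cv2.COLOR_RGB2HSV)[y0:y1,x0:x1]
    m=((h[:,:,1]>85)&(h[:,:,2]>65)&(h[:,:,0]<30)).astype(np.uint8); m=cv2.morphologyEx(m,cv2.MORPH_CLOSE,np.ones((3,3)))
    n,l,st,ce=cv2.connectedComponentsWithStats(m); i=1+st[1:,4].argmax(); ys,xs=np.nonzero(l==i)
    W=np.array([onz(c_,(x+x0,y+y0),z) for x,y in zip(xs,ys)])[:,:2]
    L=cv2.fitLine(W.astype(np.float32),cv2.DIST_L2,0,.01,.01).ravel(); a=(W-L[2:])@L[:2]
    print(c_["n"],st[i],"yaw",np.degrees(np.arctan2(L[1],L[0])).round(2),"mid",(L[2:]+L[:2]*(a.min()+a.max())/2).round(4),"len",np.ptp(a).round(4)); return l==i
E
python3 - <<'E'
from h import *
s=cam("scene");t=cam("top");obs()
m=bar(t,(235,165,315,215),.091)
for r in range(m.shape[0]): 
    if m[r].any(): print(165+r,"".join("#" if v else "." for v in m[r]))
m=bar(s,(265,160,345,215),.085)
for r in range(m.shape[0]): 
    if m[r].any(): print(160+r,"".join("#" if v else "." for v in m[r]))
E
```

```text
21.33 [0.6263 0.1929 0.1894] [-1.7995e+02  8.0000e-02 -1.0772e+02] F [ 0.3 -0.3 -0.7] op 0.0427 g 0.0 q [ 17.1  19.1  20.7  91.5   0.  -55.2]
top [  0   0  32  50 666] yaw 11.97 mid [0.6207 0.1275] len 0.1655
165 ################................................................................
166 ################................................................................
167 ###############.................................................................
168 ###############.................................................................
169 ###############.................................................................
170 ###############.................................................................
171 ###############.................................................................
172 ##############..................................................................
173 ##############..................................................................
174 ##############..................................................................
175 ##############.......................
[... 4766 characters left out ...]
....................
176 #########.......................................................................
177 ########........................................................................
178 #######.........................................................................
179 ######..........................................................................
180 #####...........................................................................
181 ###.............................................................................
182 ##..............................................................................
183 #...............................................................................
```

```bash
python3 - <<'E'
from h import *
s=cam("scene");t=cam("top")
np.set_printoptions(precision=4,suppress=True)
a=np.array([.306,.952,0]);C=np.array([.6143,.0147,.091]); print(proj(t,[C-a*.075,C,C+a*.075]),proj(s,[C-a*.075,C,C+a*.075]))
for c,b,z in((t,(250,172,309,205),.091),(s,(272,168,330,200),.090)):
    m=bar(c,b,z)
    for r in range(m.shape[0]): print(b[1]+r,"".join("#" if v else "." for v in m[r]))
E
```

```text
[[302.1827 203.6107]
 [279.19   194.746 ]
 [256.3654 185.9461]] [[311.6699 198.2039]
 [296.7521 185.9658]
 [282.6137 174.3671]]
top [  5  11  48  22 399] yaw 72.3 mid [0.6129 0.0165] len 0.1525
172 ...........................................................
173 ...........................................................
174 ...........................................................
175 ...........................................................
176 ...........................................................
177 ...........................................................
178 ...........................................................
179 ...........................................................
180 ...........................................................
181 ...........................................................
182 ...........................................................
183 .......###.................................................
184 .......#####...............................................
185 ......#########............................................
186 ......
[... 2590 characters left out ...]
.......
189 ...................#############..........................
190 ....................#############.........................
191 .....................#############........................
192 .........................############.....................
193 .........................#############....................
194 ..........................#############...................
195 ..........................##############..................
196 ...........................##############.................
197 ............................#....#########................
198 ..................................#######.................
199 ..................................#######.................
```

>>> {"fn": "carry_out", "kwargs": {"plan": [{"travel":[-0.01,-0.13,0],"angular":[0,0,0],"grip":0},{"travel":[-0.02,-0.26,0],"angular":[0,0,0],"grip":0},{"travel":[-0.03,-0.39,0],"angular":[0,0,0],"grip":0},{"travel":[-0.04,-0.5,0],"angular":[0,0,0],"grip":0},{"travel":[-0.041,-0.59,0],"angular":[0,0,0],"grip":0},{"travel":[-0.041,-0.59,0],"angular":[0,0,0],"grip":0},{"travel":[-0.041,-0.59,0],"angular":[0,0,0],"grip":0}]}}

```text
time: 22.02
ee_pos: [0.6136, 0.0124, 0.1887]
tcp_rot: [-180.0, 0.0, -108.1]
wrist_force: [-0.4, -0.8, 1.4]
opening: 0.0425
grasp_force: 0.0
```

>>> {"fn": "carry_out", "kwargs": {"plan": [{"travel":[0,0,-0.1],"angular":[0,0,0],"grip":0},{"travel":[0,0,-0.2],"angular":[0,0,0],"grip":0},{"travel":[0,0,-0.27],"angular":[0,0,0],"grip":0},{"travel":[0,0,-0.32],"angular":[0,0,0],"grip":0},{"travel":[0,0,-0.35],"angular":[0,0,0],"grip":0},{"travel":[0,0,-0.365],"angular":[0,0,0],"grip":0},{"travel":[0,0,-0.365],"angular":[0,0,0],"grip":0}]}}

```text
time: 22.6
ee_pos: [0.6137, 0.0153, 0.0784]
tcp_rot: [180.0, -0.0, -107.8]
wrist_force: [0.7, -0.1, 0.5]
opening: 0.0424
grasp_force: 0.0
```

```bash
python3 - <<'E'
from h import *
obs()
E
```

```text
22.6 [0.6137 0.0153 0.0784] [ 1.7995e+02 -1.0000e-02 -1.0781e+02] F [ 0.7 -0.1  0.5] op 0.0424 g 0.0 q [  1.4  13.7   1.8  78.2   0.  -70.8]
```

>>> {"fn": "carry_out", "kwargs": {"plan": [{"travel":[0,0,0.007],"angular":[0,0,0],"grip":0},{"travel":[0,0,0.007],"angular":[0,0,0],"grip":-1},{"travel":[0,0,0.007],"angular":[0,0,0],"grip":-1},{"travel":[0,0,0.007],"angular":[0,0,0],"grip":-1},{"travel":[0,0,0.007],"angular":[0,0,0],"grip":-1},{"travel":[0,0,0.007],"angular":[0,0,0],"grip":-1},{"travel":[0,0,0.007],"angular":[0,0,0],"grip":-1}], "grip_force": 60}}

```text
time: 23.18
ee_pos: [0.6149, 0.0151, 0.0828]
tcp_rot: [-179.8, 0.1, -107.8]
wrist_force: [-0.2, 0.2, 5.8]
opening: 0.0227
grasp_force: 60.1
```

```bash
python3 - <<'E'
from h import *
obs()
E
```

```text
23.18 [0.6149 0.0151 0.0828] [-1.7984e+02  6.0000e-02 -1.0783e+02] F [-0.2  0.2  5.8] op 0.0227 g 60.1 q [  1.4  13.5   2.1  78.4   0.  -70.8]
```

>>> {"fn": "carry_out", "kwargs": {"plan": [{"travel":[0,0,0.05],"angular":[0,0,0],"grip":-1},{"travel":[0,0,0.14],"angular":[0,0,0],"grip":-1},{"travel":[-0.01,-0.03,0.25],"angular":[0,0,0],"grip":-1},{"travel":[-0.04,-0.1,0.34],"angular":[0,0,0],"grip":-1},{"travel":[-0.08,-0.2,0.38],"angular":[0,0,0],"grip":-1},{"travel":[-0.13,-0.31,0.38],"angular":[0,0,0],"grip":-1},{"travel":[-0.18,-0.42,0.38],"angular":[0,0,0],"grip":-1},{"travel":[-0.23,-0.54,0.38],"angular":[0,0,0],"grip":-1}]}}

```text
time: 23.85
ee_pos: [0.5443, -0.1479, 0.1957]
tcp_rot: [-179.9, 0.0, -107.8]
wrist_force: [1.9, -0.5, -2.0]
opening: 0.0227
grasp_force: 59.2
```

>>> {"fn": "carry_out", "kwargs": {"plan": [{"travel":[-0.05,-0.12,0],"angular":[0,0,0],"grip":-1},{"travel":[-0.1,-0.24,0],"angular":[0,0,0],"grip":-1},{"travel":[-0.15,-0.36,0],"angular":[0,0,0],"grip":-1},{"travel":[-0.2,-0.48,0],"angular":[0,0,0],"grip":-1},{"travel":[-0.25,-0.6,0],"angular":[0,0,0],"grip":-1},{"travel":[-0.29,-0.69,0],"angular":[0,0,0],"grip":-1},{"travel":[-0.306,-0.733,0],"angular":[0,0,0],"grip":-1},{"travel":[-0.306,-0.733,0],"angular":[0,0,0],"grip":-1}]}}

```text
time: 24.52
ee_pos: [0.4519, -0.3693, 0.1949]
tcp_rot: [180.0, -0.0, -108.0]
wrist_force: [0.1, -0.4, -1.4]
opening: 0.0231
grasp_force: 59.2
```

>>> {"fn": "carry_out", "kwargs": {"plan": [{"travel":[0,0,-0.1],"angular":[0,0,0],"grip":-1},{"travel":[0,0,-0.2],"angular":[0,0,0],"grip":-1},{"travel":[0,0,-0.27],"angular":[0,0,0],"grip":-1},{"travel":[0,0,-0.3],"angular":[0,0,0],"grip":-1},{"travel":[0,0,-0.3],"angular":[0,0,0],"grip":-1}]}}

```text
time: 24.93
ee_pos: [0.4528, -0.3652, 0.1029]
tcp_rot: [179.8, 0.1, -107.8]
wrist_force: [0.1, 0.7, -1.6]
opening: 0.0228
grasp_force: 59.1
```

```bash
python3 - <<'E'
from h import *
np.set_printoptions(precision=4,suppress=True)
s=cam("scene");t=cam("top");o=obs()
y=np.radians(72.2);a=np.array([np.cos(y),np.sin(y),0]);T=np.array([.4541,-.367,.058+.0082])
show("f1",crop(t,355,215,450,300,4),crop(s,340,230,440,330,4))
zt=o["ee_pos"][2]+.0082
P=[o["ee_pos"]+a*k*.075+np.array([0,0,.0082]) for k in(-1,1)]
print("pred ends top",proj(t,P),"scene",proj(s,P))
E
```

```text
25.03 [ 0.4538 -0.3665  0.1062] [-179.94   -0.01 -107.78] F [-0.5 -0.8 -1.1] op 0.0227 g 59.1 q [ -38.9    8.9   -0.6   80.4    0.  -111.1]
pred ends top [[429.3951 264.23  ]
 [380.7077 245.3887]] scene [[403.5512 282.3865]
 [362.8805 248.4883]]
```

View pics/f1.png

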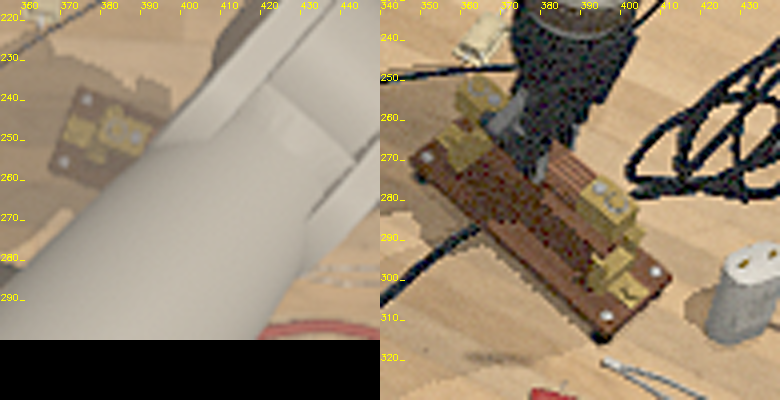

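The bar hangs level above both forks. The scene shows its ends at about (361,250) and (401,283), with the forks at (357,262) and (396,300). I'll check numerically for an offset along the bar.

```bash
python3 - <<'E'
from h import *
np.set_printoptions(precision=4,suppress=True)
s=cam("scene");t=cam("top");o=monitor.get_obs()
a=np.array([.3057,.9521,0]);b=np.array([-.9521,.3057,0])
# sample brightness along lines parallel to bar on its top face
for c in(s,t):
    g=cv2.cvtColor(c["frame"],cv2.COLOR_RGB2HSV).astype(np.float32)
    for end in(1,-1):
        if c is t and end<0: continue
        Ls=np.arange(.060,.0901,.0015)
        acc=[]
        for w in np.arange(-.009,.0091,.003):
            P=np.array([o["ee_pos"]+a*end*L+b*w+np.array([0,0,.0082]) for L in Ls]); uv=proj(c,P).astype(np.float32)
            acc.append(cv2.remap(g,uv[None,:,0],uv[None,:,1],cv2.INTER_LINEAR)[0])
        m=np.mean(acc,0); print(c["n"],end); print("\n".join(f"{L*1000:.1f} h{r[0]:.0f} s{r[1]:.0f} v{r[2]:.0f}" for L,r in zip(Ls,m)))
E
```

```text
scene 1
60.0 h19 s133 v78
61.5 h19 s131 v75
63.0 h19 s134 v75
64.5 h19 s146 v79
66.0 h20 s154 v81
67.5 h19 s161 v82
69.0 h19 s157 v80
70.5 h18 s153 v74
72.0 h18 s165 v68
73.5 h18 s178 v73
75.0 h23 s163 v79
76.5 h34 s138 v84
78.0 h41 s137 v88
79.5 h32 s128 v98
81.0 h39 s122 v88
82.5 h54 s130 v98
84.0 h59 s140 v96
85.5 h41 s125 v81
87.0 h34 s139 v72
88.5 h35 s143 v86
90.0 h35 s132 v102
scene -1
60.0 h23 s159 v118
61.5 h18 s153 v113
63.0 h18 s156 v109
64.5 h19 s145 v112
66.0 h17 s122 v106
67.5 h17 s116 v111
69.0 h19 s145 v116
70.5 h19 s170 v115
72.0 h19 s183 v109
73.5 h19 s180 v100
75.0 h18 s171 v101
76.5 h18 s161 v114
78.0 h17 s160 v129
79.5 h17 s156 v146
81.0 h17 s148 v162
82.5 h16 s145 v170
84.0 h16 s144 v168
85.5 h16 s146 v166
87.0 h17 s147 v167
88.5 h16 s145 v167
90.0 h16 s139 v166
top 1
60.0 h18 s123 v95
61.5 h18 s120 v94
63.0 h18 s121 v94
64.5 h18 s123 v94
66.0 h18 s119 v94
67.5 h18 s117 v94
69.0 h18 s115 v92
70.5 h18 s111 v93
72.0 h18 s122 v96
73.5 h18 s135 v95
75.0 h18 s140 v89
76.5 h18 s138 v81
78.0 h18 s134 v77
79.5 h17 s129 v73
81.0 h16 s127 v72
82.5 h15 s125 v74
84.0 h14 s126 v75
85.5 h14 s127 v75
87.0 h15 s128 v74
88.5 h15 s128 v74
90.0 h15 s124 v76
```

>>> {"fn": "carry_out", "kwargs": {"plan": [{"travel":[0,-0.002,-0.03],"angular":[0,0,0],"grip":-1},{"travel":[0,-0.002,-0.06],"angular":[0,0,0],"grip":-1},{"travel":[0,-0.002,-0.08],"angular":[0,0,0],"grip":-1},{"travel":[0,-0.002,-0.1],"angular":[0,0,0],"grip":-1},{"travel":[0,-0.002,-0.115],"angular":[0,0,0],"grip":-1},{"travel":[0,-0.002,-0.125],"angular":[0,0,0],"grip":-1},{"travel":[0,-0.002,-0.125],"angular":[0,0,0],"grip":-1}]}}

```text
time: 25.72
ee_pos: [0.4535, -0.3675, 0.0669]
tcp_rot: [-180.0, 0.0, -107.8]
wrist_force: [4.1, -1.1, -2.9]
opening: 0.0226
grasp_force: 59.3
```

>>> {"fn": "carry_out", "kwargs": {"plan": [{"travel":[0,0,-0.01],"angular":[0,0,0],"grip":-1},{"travel":[0,0,-0.02],"angular":[0,0,0],"grip":-1},{"travel":[0,0,-0.027],"angular":[0,0,0],"grip":-1},{"travel":[0,0,-0.027],"angular":[0,0,0],"grip":-1}]}}

```text
time: 26.05
ee_pos: [0.4535, -0.3675, 0.059]
tcp_rot: [-180.0, 0.0, -107.8]
wrist_force: [4.8, -2.6, -5.1]
opening: 0.0227
grasp_force: 59.2
```

```bash
python3 - <<'E'
from h import *
obs()
E
```

```text
26.05 [ 0.4535 -0.3675  0.059 ] [-179.97    0.   -107.81] F [ 4.8 -2.6 -5.1] op 0.0227 g 59.2 q [ -39.     9.9   -4.7   75.3    0.  -111.2]
```

>>> {"fn": "carry_out", "kwargs": {"plan": [{"travel":[0.003,-0.001,-0.002],"angular":[0,0,0],"grip":-1},{"travel":[0.004,-0.001,-0.004],"angular":[0,0,0],"grip":-1},{"travel":[0.004,-0.001,-0.004],"angular":[0,0,0],"grip":-1}]}}

```text
time: 26.3
ee_pos: [0.4539, -0.3675, 0.0579]
tcp_rot: [179.9, 0.0, -107.8]
wrist_force: [-0.5, -0.1, -1.8]
opening: 0.0226
grasp_force: 59.5
```

>>> {"fn": "carry_out", "kwargs": {"plan": [{"travel":[0,0,-0.003],"angular":[0,0,0],"grip":-1},{"travel":[0,0,-0.005],"angular":[0,0,0],"grip":-1},{"travel":[0,0,-0.005],"angular":[0,0,0],"grip":-1}]}}

```text
time: 26.55
ee_pos: [0.4539, -0.3675, 0.0578]
tcp_rot: [180.0, -0.0, -107.8]
wrist_force: [-4.8, 2.4, 8.5]
opening: 0.023
grasp_force: 61.0
```

>>> {"fn": "carry_out", "kwargs": {"plan": [{"travel":[0,0,0.003],"angular":[0,0,0],"grip":-0.4},{"travel":[0,0,0.003],"angular":[0,0,0],"grip":-0.3},{"travel":[0,0,0.003],"angular":[0,0,0],"grip":-0.1},{"travel":[0,0,0.003],"angular":[0,0,0],"grip":0},{"travel":[0,0,0.003],"angular":[0,0,0],"grip":0}]}}

```text
time: 26.97
ee_pos: [0.4543, -0.3677, 0.0574]
tcp_rot: [180.0, 0.0, -107.8]
wrist_force: [1.0, -0.3, -0.2]
opening: 0.0428
grasp_force: 0.0
```

>>> {"fn": "carry_out", "kwargs": {"plan": [{"travel":[0,0,0.06],"angular":[0,0,0],"grip":0},{"travel":[0,0,0.16],"angular":[0,0,0],"grip":0},{"travel":[0,0,0.28],"angular":[0,0,0],"grip":0},{"travel":[0,0,0.4],"angular":[0,0,0],"grip":0},{"travel":[0,0.03,0.52],"angular":[0,0,0],"grip":0},{"travel":[0,0.12,0.62],"angular":[0,0,0],"grip":0},{"travel":[0,0.25,0.7],"angular":[0,0,0],"grip":0},{"travel":[0,0.38,0.72],"angular":[0,0,0],"grip":0}]}}

```text
time: 27.63
ee_pos: [0.4547, -0.2554, 0.2766]
tcp_rot: [-179.8, -0.1, -107.9]
wrist_force: [1.6, 0.4, -0.2]
opening: 0.0425
grasp_force: 0.0
```

>>> {"fn": "carry_out", "kwargs": {"plan": [{"travel":[0,0.12,0.06],"angular":[0,0,0],"grip":-1},{"travel":[0,0.24,0.1],"angular":[0,0,0],"grip":-1},{"travel":[0,0.36,0.1],"angular":[0,0,0],"grip":-1},{"travel":[0,0.48,0.1],"angular":[0,0,0],"grip":-1},{"travel":[0,0.6,0.1],"angular":[0,0,0],"grip":-1},{"travel":[0,0.7,0.1],"angular":[0,0,0],"grip":-1},{"travel":[0,0.7,0.1],"angular":[0,0,0],"grip":-1}]}}

```text
time: 28.22
ee_pos: [0.4541, -0.0414, 0.3036]
tcp_rot: [-180.0, 0.1, -107.6]
wrist_force: [-0.7, -0.7, -0.1]
opening: -0.0001
grasp_force: 0.0
```

```bash
python3 - <<'E'
from h import *
np.set_printoptions(precision=4,suppress=True)
s=cam("scene");t=cam("top");o=obs()
a=np.array([.3057,.9521,0]);C=np.array([.4541,-.367,.066]);print("pred",proj(t,[C+.075*a,C-.075*a]),proj(s,[C+.075*a,C-.075*a]))
for c in(t,s):
  h=cv2.cvtColor(c["frame"],cv2.COLOR_RGB2HSV)
  x0,x1,r0,r1=(364,438,238,282) if c is t else(346,412,248,314)
  for r in range(r0,r1,2):
    row=h[r,x0:x1]; print(r,"".join("B" if (15<=p[0]<=30 and p[1]>110 and p[2]>75) else "s" if p[1]<80 and p[2]>90 else "c" if p[0]<14 and p[2]>95 else "." for p in row.astype(int)))
E
```

```text
28.32 [ 0.4544 -0.0444  0.3034] [-179.98   -0.01 -107.67] F [-0.6 -0.  -0.4] op -0.0003 g 0.0 q [ -5.6  -5.9   6.1 102.1  -0.  -77.9]
pred [[378.879  247.2931]
 [426.0262 265.5585]] [[361.7339 258.6793]
 [401.0897 292.2057]]
238 BBBBBBBBBB...c..BBBBBBBBBBBBBBBBBBBBBBBBBBBBBBBBBBBBB...BBBBBBBBBBBBBBB.BB
240 BBBBBBB.B..sss........BBBBBBBBBBBBBBBBBBBBBBBBBBB....BBBBBBBBBBBBBBBBBBBBB
242 BBBBBBBB.........BBBBB....cBBBBBBBBBBBBBBBBBBBBB...BBBBBB.BBBBBBBBBBBBBBBB
244 BBBBBBB.BBBB....BBBBBB..........B.BBBBBBBBBBB...BBBBBBBBBBBBBBBBBBB.BBBBBB
246 BBBBBB.BBBBBBBBBBBBBBBB...............BBBB...BBBBBBBBBBBBBBBBBBBBBBBBBBBBB
248 BBBBB.BBBBBBBBBB.BBB.BBBBBB................BBBBBBBBBBBBBBBBBBBBBBBBBBBBBBB
250 BBBBB..BBBBBBBBB..BB.BsssBB.cccc................BBBBBBBBBBBBBBBBBBBBBBBBBB
252 BBBBB..........BBBBBBBB.BB..ccccccccc.................BBBBBBBBBBBBBBB.BBBB
254 BBB...ss.....BBBBB..BBBBB...c...ccc..ccccc................BBBBBBBBBBBBBBBB
256 BBB...ss...................cc.....ccc.cc..cccccc................BBB.BBBBBB
258 BBBBB..........................cccc...ccccccc....cccBB......BBBBB...BBBBBB
260 BB
[... 2505 characters left out ...]
....BBBBBBBBBBBBBB........................BB..BB...BB....BB.B
296 BB.....BBBBBBBBBBBBBBBBBBB.......................BB...BB........cB
298 .....BBBBBBBBBBBBBB.BBBBB.BBB.......................B.BB......ss..
300 ..BB.BBBBBBBBBBBBBBBBBBBBBBBBB......................BBBBBBB.......
302 BB.BBBBBBB.BBB.BBBBBBBBBB.BBBBBB...................BBBBBBBBBBc...B
304 BBBBBB.BBB.BBB.BBBBBBBBBBBBBBBBBBBB...................B...BB....BB
306 BB..BB.BBBB.BBBBBBBBBBBBBBBBBBBBBBBBBB..................BB.....BBB
308 BBBBBB.BBB.BBBBB.B.BBB.BBBBBBBBBBBBBBBB..........sss......BBBBBBBB
310 BBBBBBBBBBBBBBBBBBBBBBBBBBBBBBBBBBBBBBBBBB.B............BBBB.BBBBB
312 BBBBBBBBBBBBB.BBBBBBBBBBBBB.B.BBBBBBBBBBBBBBB.........BBBBBBBBBBBB
```

>>> {"fn": "carry_out", "kwargs": {"plan": [{"travel":[0.06,0.03,0.06],"angular":[0,-0.08,0],"grip":-1},{"travel":[0.18,0.06,0.12],"angular":[0,-0.2,0],"grip":-1},{"travel":[0.3,0.09,0.167],"angular":[0,-0.35,0],"grip":-1},{"travel":[0.42,0.12,0.167],"angular":[0,-0.45,0],"grip":-1},{"travel":[0.53,0.15,0.167],"angular":[0,-0.521,0],"grip":-1},{"travel":[0.61,0.15,0.167],"angular":[0,-0.521,0],"grip":-1},{"travel":[0.633,0.15,0.167],"angular":[0,-0.521,0],"grip":-1}]}}

```text
time: 28.9
ee_pos: [0.6467, -0.0015, 0.3515]
tcp_rot: [-165.8, 4.5, -107.3]
wrist_force: [0.6, -0.6, -0.7]
opening: 0.0002
grasp_force: 0.0
```

>>> {"fn": "carry_out", "kwargs": {"plan": [{"travel":[0.05,0,0],"angular":[0,-0.12,0],"grip":-1},{"travel":[0.13,0,0],"angular":[0,-0.28,0],"grip":-1},{"travel":[0.22,0,0],"angular":[0,-0.42,0],"grip":-1},{"travel":[0.3,0,-0.02],"angular":[0,-0.526,0],"grip":-1},{"travel":[0.35,0,-0.06],"angular":[0,-0.526,0],"grip":-1},{"travel":[0.35,0,-0.06],"angular":[0,-0.526,0],"grip":-1}]}}

```text
time: 29.4
ee_pos: [0.7497, -0.0022, 0.331]
tcp_rot: [-151.5, 8.7, -105.7]
wrist_force: [0.3, 1.1, -0.8]
opening: 0.0005
grasp_force: 0.0
```

```bash
python3 - <<'E'
from h import *
np.set_printoptions(precision=4,suppress=True)
s=cam("scene");obs()
g=s["frame"]
# lid free-edge light strip: project estimated edge and tip
d=np.array([.5,0,-.866]);o=monitor.get_obs()
print("tip px",proj(s,[o["ee_pos"]+.011*d]),"edge mid",proj(s,[[.7117,.005,.2525]]))
E
```

```text
29.45 [ 0.7489 -0.002   0.3325] [-151.46    8.7  -105.7 ] F [ 0.2 -0.4 -0.4] op 0.0001 g 0.0 q [ -0.2   4.7  13.8  69.3   0.  -72.2]
tip px [[323.3529 106.7812]] edge mid [[314.3474 131.791 ]]
```

>>> {"fn": "carry_out", "kwargs": {"plan": [{"travel":[0.01,0,-0.06],"angular":[0,0,0],"grip":-1},{"travel":[0.01,0,-0.12],"angular":[0,0,0],"grip":-1},{"travel":[0.01,0,-0.17],"angular":[0,0,0],"grip":-1},{"travel":[0.01,0,-0.2],"angular":[0,0,0],"grip":-1},{"travel":[0.01,0,-0.2],"angular":[0,0,0],"grip":-1}]}}

```text
time: 29.87
ee_pos: [0.7512, -0.0011, 0.2733]
tcp_rot: [-151.4, 8.7, -105.6]
wrist_force: [-0.9, -0.8, -0.8]
opening: -0.0001
grasp_force: 0.0
```

>>> {"fn": "carry_out", "kwargs": {"plan": [{"travel":[-0.04,0,-0.02],"angular":[0,0,0],"grip":-1},{"travel":[-0.08,0,-0.04],"angular":[0,0,0],"grip":-1},{"travel":[-0.12,0,-0.06],"angular":[0,0,0],"grip":-1},{"travel":[-0.16,0,-0.08],"angular":[0,0,0],"grip":-1}]}}

```text
time: 30.2
ee_pos: [0.7041, -0.0007, 0.2534]
tcp_rot: [-151.1, 8.8, -105.6]
wrist_force: [-0.3, 0.7, 0.3]
opening: -0.0
grasp_force: 0.3
```

```bash
python3 - <<'E'
from h import *
obs()
E
```

```text
30.2 [ 7.041e-01 -7.000e-04  2.534e-01] [-151.07    8.83 -105.56] F [-0.3  0.7  0.3] op -0.0 g 0.3 q [ -0.1  -3.4  -3.4  59.8   0.  -72.2]
```

```bash
cat >> h.py <<'E'
def latch(c,box):
    x0,y0,x1,y1=box; h=cv2.cvtColor(c["frame"],cv2.COLOR_RGB2HSV)[y0:y1,x0:x1]
    m=((h[:,:,1]<40)&(h[:,:,2]>150)).astype(np.uint8); n,l,st,ce=cv2.connectedComponentsWithStats(m)
    for i in range(1,n):
        if st[i,4]>5: print(c["n"],(ce[i]+[x0,y0]).round(1),st[i])
E
python3 - <<'E'
from h import *
s=cam("scene")
# expected right-hand lid latch position (case y=-.055) vs angle
H=np.array([.759,.001]);yw=np.radians(-5.4);ux=np.array([np.cos(yw),np.sin(yw)]);uy=np.array([-np.sin(yw),np.cos(yw)])
for f in(1.31,1.2,1.1,1.0,.9):
    for cy in(.055,-.055):
        p=H+uy*cy-ux*.191*np.cos(f); print(f,cy,proj(s,[np.r_[p+ux*.007*np.sin(f),.072+.191*np.sin(f)]]).round(1))
latch(s,(265,105,345,200))
E
```

```text
1.31 0.055 [[301.3 123.7]]
1.31 -0.055 [[329.5 136.3]]
1.2 0.055 [[297.5 128.4]]
1.2 -0.055 [[325.7 141.3]]
1.1 0.055 [[294.1 133.1]]
1.1 -0.055 [[322.3 146.2]]
1.0 0.055 [[290.9 138.2]]
1.0 -0.055 [[319.  151.4]]
0.9 0.055 [[288.  143.5]]
0.9 -0.055 [[316.  156.9]]
scene [291.5 130.5] [24 24  6  4 13]
scene [322.7 145.3] [55 38  6  6 22]
```

>>> {"fn": "carry_out", "kwargs": {"plan": [{"travel":[-0.04,0,-0.015],"angular":[0,0,0],"grip":-1},{"travel":[-0.08,0,-0.03],"angular":[0,0,0],"grip":-1},{"travel":[-0.117,0,-0.05],"angular":[0,0,0],"grip":-1},{"travel":[-0.16,0,-0.085],"angular":[0,0,0],"grip":-1},{"travel":[-0.2,0,-0.12],"angular":[0,0,0],"grip":-1},{"travel":[-0.237,0,-0.153],"angular":[0,0,0],"grip":-1},{"travel":[-0.265,0,-0.19],"angular":[0,0,0],"grip":-1},{"travel":[-0.293,0,-0.23],"angular":[0,0,0],"grip":-1}]}}

```text
time: 30.92
ee_pos: [0.6166, -0.0006, 0.1844]
tcp_rot: [-151.1, 8.8, -105.6]
wrist_force: [-0.1, 0.5, 0.5]
opening: 0.0
grasp_force: 0.0
```

```bash
python3 - <<'E'
from h import *
s=cam("scene");obs()
H=np.array([.759,.001]);yw=np.radians(-5.4);ux=np.array([np.cos(yw),np.sin(yw)]);uy=np.array([-np.sin(yw),np.cos(yw)])
for f in(.8,.6,.4,.2,0):
    p=H+uy*-.055-ux*.191*np.cos(f); print(f,proj(s,[np.r_[p+ux*.007*np.sin(f),.072+.007+.191*np.sin(f)]]).round(1))
latch(s,(255,125,345,215))
E
```

```text
30.97 [ 6.146e-01 -6.000e-04  1.810e-01] [-151.32    8.77 -105.6 ] F [ 0.8  0.8 -1.5] op -0.0 g 0.0 q [ -0.1 -15.7 -21.9  53.8   0.  -72.2]
0.8 [[313.1 160.8]]
0.6 [[308.2 172.5]]
0.4 [[304.6 183.9]]
0.2 [[302.4 194.5]]
0 [[301.6 203.7]]
scene [304.6 211.9] [40 83 24  7 87]
```

>>> {"fn": "carry_out", "kwargs": {"plan": [{"travel":[0,0,-0.06],"angular":[0,0,0],"grip":-1},{"travel":[0,0,-0.12],"angular":[0,0,0],"grip":-1},{"travel":[0,0,-0.18],"angular":[0,0,0],"grip":-1},{"travel":[0,0,-0.22],"angular":[0,0,0],"grip":-1},{"travel":[0,0,-0.25],"angular":[0,0,0],"grip":-1},{"travel":[0,0,-0.26],"angular":[0,0,0],"grip":-1}]}}

```text
time: 31.47
ee_pos: [0.6163, -0.0005, 0.1036]
tcp_rot: [-151.3, 8.8, -105.6]
wrist_force: [0.9, -0.3, -0.5]
opening: 0.0
grasp_force: 0.0
```

>>> {"fn": "carry_out", "kwargs": {"plan": [{"travel":[0,0,-0.01],"angular":[0,0,0],"grip":-1},{"travel":[0,0,-0.02],"angular":[0,0,0],"grip":-1},{"travel":[0,0,-0.03],"angular":[0,0,0],"grip":-1}]}}

```text
time: 31.72
ee_pos: [0.6174, -0.0003, 0.0972]
tcp_rot: [-151.0, 8.8, -105.5]
wrist_force: [-12.3, -0.8, 21.4]
opening: 0.0001
grasp_force: 10.7
```

>>> {"fn": "carry_out", "kwargs": {"plan": [{"travel":[0,0,0.08],"angular":[0,0,0],"grip":-1},{"travel":[0,0,0.2],"angular":[0,0,0],"grip":-1},{"travel":[-0.05,0,0.33],"angular":[0,0,0],"grip":-1},{"travel":[-0.15,0.05,0.45],"angular":[0,0,0],"grip":-1},{"travel":[-0.27,0.1,0.52],"angular":[0,0,0],"grip":-1},{"travel":[-0.38,0.15,0.55],"angular":[0,0,0],"grip":-1},{"travel":[-0.45,0.2,0.55],"angular":[0,0,0],"grip":-1},{"travel":[-0.45,0.2,0.55],"angular":[0,0,0],"grip":-1}]}}

```text
time: 32.38
ee_pos: [0.4788, 0.0614, 0.2638]
tcp_rot: [-151.0, 9.0, -105.4]
wrist_force: [0.9, -0.6, -0.1]
opening: 0.0001
grasp_force: 0.0
```

```bash
python3 - <<'E'
from h import *
np.set_printoptions(precision=4,suppress=True)
s=cam("scene");t=cam("top");obs()
H=np.array([.759,.001]);yw=np.radians(-5.4);ux=np.array([np.cos(yw),np.sin(yw)]);uy=np.array([-np.sin(yw),np.cos(yw)])
# shut: sample grey across lid along its depth, and beyond the front edge; scene camera
for c in(s,t):
    print(c["n"])
    for q in np.arange(-.03,.21,.01):
        P=[np.r_[H-ux*q+uy*w,.085] for w in(-.07,-.03,.03)]
        print(int(q*1000),[c["frame"][int(round(v)),int(round(u))].tolist() for u,v in proj(c,P)])
# box red lamp & shunt copper & stand
for c,b in((s,(195,130,275,215)),(t,(190,165,240,215))):
    f=c["frame"][b[1]:b[3],b[0]:b[2]].astype(int); m=f[:,:,0]-f[:,:,1:].max(2)>70; ys,xs=np.nonzero(m)
    print("red",c["n"],len(xs),(xs.mean()+b[0],ys.mean()+b[1]) if len(xs) else None)
print("box lamp pred",proj(s,[[.607,.214,.081]]),proj(t,[[.607,.214,.081]]))
E
```

```text
32.48 [0.4813 0.0603 0.262 ] [-151.04    8.88 -105.43] F [-0.3 -0.5  0.6] op 0.0001 g 0.0 q [  9.9 -33.3 -24.7  68.7  -4.9 -63.7]
scene
-30 [[59, 57, 53], [0, 0, 0], [0, 0, 1]]
-19 [[67, 66, 55], [18, 17, 14], [0, 0, 0]]
-9 [[67, 63, 52], [70, 67, 58], [103, 100, 83]]
0 [[70, 64, 54], [66, 61, 49], [138, 118, 101]]
10 [[101, 96, 94], [107, 103, 101], [96, 93, 94]]
20 [[94, 90, 89], [97, 89, 93], [98, 93, 93]]
30 [[121, 114, 115], [98, 95, 94], [102, 97, 100]]
40 [[97, 94, 93], [97, 93, 92], [100, 98, 95]]
50 [[87, 82, 82], [97, 89, 89], [104, 101, 99]]
60 [[77, 69, 69], [97, 91, 88], [99, 93, 93]]
70 [[98, 90, 92], [101, 99, 96], [97, 92, 92]]
80 [[99, 95, 95], [95, 89, 92], [99, 95, 96]]
90 [[68, 63, 64], [94, 91, 89], [94, 88, 90]]
100 [[105, 100, 97], [100, 95, 95], [96, 97, 95]]
110 [[105, 100, 100], [91, 88, 84], [103, 96, 99]]
120 [[106, 101, 102], [100, 96, 96], [100, 93, 96]]
130 [[107, 104, 102], [93, 88, 89], [97, 93, 89]]
140 [[111, 107, 106], [93, 91, 91], [95, 91, 91]]
150 [[115, 110, 108], [101, 95, 95], [100, 98, 95]]
160 [[104, 101, 102], [100, 97, 96], [60, 56, 54]]

[... 817 characters left out ...]
, 91, 88], [99, 92, 90], [97, 91, 88]]
110 [[95, 87, 84], [98, 91, 88], [98, 90, 87]]
120 [[104, 96, 92], [98, 90, 88], [97, 90, 87]]
130 [[95, 86, 84], [99, 91, 88], [98, 91, 88]]
140 [[105, 95, 93], [99, 92, 90], [97, 89, 86]]
150 [[94, 87, 83], [99, 91, 89], [97, 90, 87]]
160 [[92, 86, 82], [83, 75, 72], [83, 76, 74]]
170 [[101, 93, 90], [100, 93, 90], [101, 93, 90]]
180 [[100, 93, 90], [100, 93, 90], [98, 91, 89]]
190 [[56, 49, 44], [60, 54, 51], [50, 44, 40]]
200 [[78, 71, 69], [58, 53, 49], [43, 36, 32]]
red scene 54 (np.float64(236.77777777777777), np.float64(196.98148148148147))
red top 1 (np.float64(214.0), np.float64(194.0))
box lamp pred [[247.1105 168.6901]] [[214.0471 193.7582]]
```

```bash
python3 -c "
from workcell import ticket
print(ticket.job_done())"
```

```text
the job is handed in; nothing more can be done
None
```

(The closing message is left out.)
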